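# Pull two snapped-in filter cartridges for washing

## Task

Both dust-filter cartridges are due for washing: take each out of its sloping filter head by pinching its two spring tabs fully together and drawing it straight out, one after the other in whichever order you like. Stand each one upright on its foot, flat on the floor of the wash-tray compartment made for its size (the wide cartridge in the wider compartment, the narrow one in the narrower), setting it down rather than letting it drop. Do not shift, tip or knock over the rod pot, the tools and the other things on the bench.

Things in the scene. Friction and masses are not known exactly. Their poses are not given: they have to be found in the camera images.
- wide_grip (a point): Grip point of the wide cartridge: on its axis, midway between its two black spring tabs, at the middle of their ribbed faces, 64 mm above its foot. z = cartridge axis, pointing out past the tabs; y = from right to left tab, the direction they are pinched. Tabs: 26 mm broad, outer faces 60 mm apart free, 46 mm fully in; they end 15 mm above this point and are clear for 24 mm below it.
- wide: The wide filter cartridge, loose, 115 to 230 g; origin at its foot's centre, axes as its grip point. Grey pleated block 48 (x) x 60 (y) mm, 23 tall, then a narrower core up to 43 mm. The tabs have barbs (73 mm over both when free) 26 to 32 mm above the foot, hooked under the socket's lip: it comes out, along its own +z, only with both tabs in by 4 to 6.5 mm (play); it can be carried by them.
- wide_tab_l (a joint): How far the left (+y) spring tab of the wide cartridge is pushed in along the cartridge's y: 0 m free, 0.007 m fully in, where it stops firmly. The spring takes 1.5 N at first and 3.6 N fully in.
- wide_tab_r (a joint): How far the right (-y) spring tab of the wide cartridge is pushed in along the cartridge's y: 0 m free, 0.007 m fully in, where it stops firmly. The spring takes 1.5 N at first and 3.6 N fully in.
- dock_wide_mouth (a point): Centre of the socket mouth of the wide cartridge's filter head: green housing fixed to the bench, its 84 x 128 mm plate tilted 28 degrees towards the housing's front (-x of this frame; its z is vertical); 88 mm above the bench. Socket 40 mm deep, 2.5 mm play; the cartridge's grip point stands 24 mm off the plate along the tilted axis. Plate clear for 34 mm beyond the tabs. Low pipe stub behind.
- narrow_grip (a point): Grip point of the narrow cartridge: on its axis, midway between its two black spring tabs, at the middle of their ribbed faces, 54 mm above its foot. z = cartridge axis, pointing out past the tabs; y = from right to left tab, the direction they are pinched. Tabs: 24 mm broad, outer faces 44 mm apart free, 30 mm fully in; they end 15 mm above this point and are clear for 24 mm below it.
- narrow: The narrow filter cartridge, loose, 115 to 230 g; origin at its foot's centre, axes as its grip point. Grey pleated block 44 (x) x 44 (y) mm, 13 tall, then a narrower core up to 33 mm. The tabs have barbs (57 mm over both when free) 16 to 22 mm above the foot, hooked under the socket's lip: it comes out, along its own +z, only with both tabs in by 4 to 6.5 mm (play); it can be carried by them.
- narrow_tab_l (a joint): How far the left (+y) spring tab of the narrow cartridge is pushed in along the cartridge's y: 0 m free, 0.007 m fully in, where it stops firmly. The spring takes 1.5 N at first and 3.6 N fully in.
- narrow_tab_r (a joint): How far the right (-y) spring tab of the narrow cartridge is pushed in along the cartridge's y: 0 m free, 0.007 m fully in, where it stops firmly. The spring takes 1.5 N at first and 3.6 N fully in.
- dock_narrow_mouth (a point): Centre of the socket mouth of the narrow cartridge's filter head: green housing fixed to the bench, its 80 x 112 mm plate tilted 38 degrees towards the housing's front (-x of this frame; its z is vertical); 88 mm above the bench. Socket 30 mm deep, 2.5 mm play; the cartridge's grip point stands 24 mm off the plate along the tilted axis. Plate clear for 34 mm beyond the tabs. Low pipe stub behind.
- tray_wide (a point): Centre of the floor of the wash tray's wider compartment, 70 (x) x 90 (y) mm inside. Aluminium tray 80 x 200 mm, fixed to the bench, floor 4 mm thick (this point is 4 mm above the bench), walls 5 mm thick, tops 22 mm above the bench. Frame: z up, y along the tray. The cartridge stands here with its y along the tray's y, either way round.
- tray_narrow (a point): Centre of the floor of the wash tray's narrower compartment, 70 (x) x 68 (y) mm inside, 111 mm from the wider one's centre towards the tray's -y (a 22 mm drain gap lies between them). Same frame. The wide cartridge does not fit in here.
- rod_pot_mid (a point): Bystander: brown round pot, 60 mm wide and 90 mm tall, with steel rods standing in it up to 235 mm above the bench; this point is on its axis 120 mm above the bench. Loose, 0.7 kg.
- micrometer: Bystander: micrometer lying flat, about 60 x 115 x 16 mm, loose; origin under its frame, at bench level; the body lies 0 to 58 mm towards +x and from -35 to +80 mm along y.
- bushing: Bystander: steel bushing standing on end, 42 mm outside, 30 mm tall, loose; origin under its centre.
- bar_stub: Bystander: dark steel bar offcut standing on end, 32 mm wide, 70 mm tall, loose; origin under its centre.
- tin: Bystander: small aluminium tin, 42 mm wide, 65 mm tall, loose; origin under its centre.
- screwdriver: Bystander: screwdriver lying along its x, about 200 mm long, loose; origin under its middle, at bench level.
Things that resemble listed ones, but are neither listed nor needed, are in the scene too. Of the things that look like the part that bears tray_wide, the largest one is meant.

How it is judged:
On the way, in this order (a step that is already met when the one before it is completed fails the run):
1. the tabs of one cartridge are pinched (over 3.5 mm each) in its socket (((value of joint each of wide_tab_l, wide_tab_r above 0.0035 m and distance of wide_grip from where it was at the start of the episode below 0.006 m) or (value of joint each of narrow_tab_l, narrow_tab_r above 0.0035 m and distance of narrow_grip from where it was at the start of the episode below 0.006 m))), for 0.05 s.
2. it stands released in its compartment, the other is still in its socket ((((horizontal distance between wide_grip and tray_wide below 0.022 m and z of wide_grip in the frame of tray_wide between 0.059 and 0.069 m and angle between wide_grip's own z axis and vertical below 0.09 rad and linear speed of wide below 0.02 m/s and contact force between the fingers and wide below 0.1 N) and distance of narrow_grip from where it was at the start of the episode below 0.006 m) or ((horizontal distance between narrow_grip and tray_narrow below 0.022 m and z of narrow_grip in the frame of tray_narrow between 0.049 and 0.059 m and angle between narrow_grip's own z axis and vertical below 0.09 rad and linear speed of narrow below 0.02 m/s and contact force between the fingers and narrow below 0.1 N) and distance of wide_grip from where it was at the start of the episode below 0.006 m))), for 0.2 s.
3. the tabs of the other are pinched (over 3.5 mm each) in its socket (((value of joint each of narrow_tab_l, narrow_tab_r above 0.0035 m and distance of narrow_grip from where it was at the start of the episode below 0.006 m and horizontal distance between wide_grip and tray_wide below 0.022 m) or (value of joint each of wide_tab_l, wide_tab_r above 0.0035 m and distance of wide_grip from where it was at the start of the episode below 0.006 m and horizontal distance between narrow_grip and tray_narrow below 0.022 m))), for 0.05 s.
At the end, for the whole second after the job is handed in: Each cartridge stands in the tray compartment of its own size: axis within 22 mm of the compartment's centre, foot on the floor (height within 5 mm), upright within 0.09 rad, at rest and released (horizontal distance between wide_grip and tray_wide below 0.022 m and z of wide_grip in the frame of tray_wide between 0.059 and 0.069 m and angle between each of wide_grip, narrow_grip's own z axis and vertical below 0.09 rad and linear speed of each of wide, narrow below 0.02 m/s and contact force between the fingers and wide below 0.1 N and horizontal distance between narrow_grip and tray_narrow below 0.022 m and z of narrow_grip in the frame of tray_narrow between 0.049 and 0.059 m and contact force between the fingers and narrow below 0.1 N); the robot touches nothing.
It fails at once if the wide cartridge is let fall or thrown (moves faster than 0.6 m/s without the fingers touching it) (linear speed of wide above 0.6 m/s and contact force between the fingers and wide below 0.05 N).
It fails at once if the narrow cartridge is let fall or thrown (moves faster than 0.6 m/s without the fingers touching it) (linear speed of narrow above 0.6 m/s and contact force between the fingers and narrow below 0.05 N).
It fails at once if the rod pot is shifted by more than 30 mm or tipped over (distance of rod_pot_mid from where it was at the start of the episode above 0.03 m).
It fails at once if another bystander is shifted by more than 30 mm or tipped over (distance of any of micrometer, bushing, bar_stub, tin, screwdriver from where it was at the start of the episode above 0.03 m or angle between any of bushing, bar_stub, tin's own z axis and vertical above 0.6 rad).
It also fails if it takes over 58 s, if anything falls off the work surface, if the arm or the gripper's body presses on something with over 40 N, if the wrist force passes 120 N, or if a joint passes its speed limit or range.

## Robot

A 6-joint arm with a two-finger parallel gripper is mounted at the origin on the work surface. World frame = base frame: x ahead of the robot, y to its left, z up, the work surface at z = 0. Lengths are in m, angles in rad, forces in N, time in s.
With the tool pointing down it reaches from about 0.35 to 0.85 m from the base axis. Payload 8.1 kg.
Tool frame: the origin (TCP) lies between the finger pads; the fingertips stand 25 mm ahead of it and the grasp point (between the pads) lies 6 mm ahead of it (robot.tip_extent is the distance from the TCP to the fingertips, in m); z points along the fingers, y is the direction in which the jaws open and shut (so a half turn about z gives the same grasp; the last joint's range is limited). The gripper opens to 93 mm and grips with 3 to 60 N. Pads are 15 mm wide; open, the fingers measure 128 mm over their backs; the gripper's body (75 mm by 188 mm) begins 65 mm behind the grasp point.
Start: joints at [1.07, 0.13, 1.488, -0, 1.523, -0.085], TCP at [0.242, 0.549, 0.244] pointing down, gripper open.
Joint ranges: [-2.96, 2.96], [-0.89, 2.26], [0.02, 2.5], [-1.34, 4.48], [0, 2.73], [-2.66, 2.66]. Speed limits (rad/s): [2.39, 2.39, 2.79, 3.14, 3.14, 3.14].

## Interface

Orientations are given as a rotation vector (axis times angle).
In Python, from plant import robot gives the robot as it stands.
- The arm moves only by the tool drive_tool, never from a script. Its argument "increments" is a list of rows, each a list of 7 numbers: the closure, from 0 (fully open) to 1 (shut), then the shift along the world's x, y, z in units of 25 mm (1.0 is 25 mm), then the turn, a rotation vector about the world's x, y, z in rad. In form: [[gripper, dx, dy, dz, rx, ry, rz], ...]. A call has 1 to 20 rows; each row is the pose to reach, as a shift and turn from the pose commanded when the call began; what a row does not reach only later rows make up. A row lasts 1/12 s, in which the tool goes at most 41.7 mm and 7.16 degrees, less where a joint would pass 70% of its speed; a pose out of reach is approached as far as the arm can. A call with a gripper value outside its range is refused whole. The fingers move at their own pace and stop on an object; "squeeze" is the grip in N (left out, the last holds). Time passes only in rows, so rows that repeat a pose let the fingers close. It gives the time, the measured TCP pose, the force and the opening at its end, in the units of the state.
- robot.read_state(): the state, without advancing time (a new reading comes with each control period).
- robot.read_camera(name): name is "scene" or "top" or "wrist"; returns a dict with "image" (400x640x3 uint8, red, green, blue), "fx", "fy", "cx", "cy" (pixels), "dist" ([k1, k2, p1, p2, k3] as OpenCV has them; the pictures are not rectified), "T" (4x4, takes a point from camera to world coordinates); the wrist camera has in their place "mount" (4x4, takes a point from camera to tool coordinates, whose origin is the TCP and whose axes are the flange's). Camera axes: x right, y down, z forward; pixel columns grow to the right and rows downward; lengths in m; the calibration is good to about 2 mm. A picture is of the moment at which its call begins: read the wrist's pose just before it. There is no depth.
- robot.close_job(): hands the job in, once; it reports no verdict.
The state is a dict: "t": time; "q": joint angles; "dq": joint speeds; "joint_torque": joint torques, N m; "tool_pos": TCP position; "orientation": TCP orientation; "force": force on the tool from outside, world axes, zero at the start; "wrist_torque": the same for the moment, N m; "opening": finger opening in m.
Only numpy, scipy, OpenCV 4.12 (cv2) and the standard library are available. Lean on these libraries where they do the work, as an engineer would, in place of code of your own. Each camera call takes 0.05 s, during which the arm holds its last target.

## Working session

There is one attempt and no reset: what is moved stays moved. The work goes in short steps, Python scripts to look and compute and a tool call to move; the robot and the scene stay as the last step left them, time stands still between calls to the robot, and variables do not carry over. Pictures are saved under pics/ and viewed, and the job is handed in when it is done.

Besides the shell and the picture viewer there is one more tool, called in YAML: its name, and indented under it one key for each argument. drive_tool: Moves the arm, as the interface text tells. Its arguments: {"type":"object","properties":{"increments":{"type":"array"},"squeeze":{"type":"number"}},"required":["increments"]}

```bash
ls; mkdir -p pics; python3 - <<'E'
from plant import robot
import cv2
s=robot.read_state(); print(s)
for n in ["scene","top","wrist"]:
    c=robot.read_camera(n); cv2.imwrite(f"pics/{n}0.png",c["image"][:,:,::-1])
    print(n,c["fx"],c["fy"],c["cx"],c["cy"],c["dist"]); print(c.get("T",c.get("mount")))
E
```

```text
pics
{'t': 0.0, 'q': array([ 1.06963910e+00,  1.31153553e-01,  1.48925900e+00, -3.37128749e-05,
        1.52300777e+00, -8.54421785e-02]), 'dq': array([ 0.00135332, -0.00097894,  0.0007007 , -0.00022792,  0.00027256,
        0.00173086]), 'joint_torque': array([-1.33625304e-03, -5.59807956e+01, -4.91774976e+01,  7.68404268e-02,
        3.45488254e-02, -1.13068886e-04]), 'tool_pos': array([0.242069  , 0.54843225, 0.2426031 ]), 'orientation': array([-6.48206515e-01, -3.07348464e+00,  2.76315531e-03]), 'force': array([-0.32712549,  0.4331409 ,  0.65366389]), 'wrist_torque': array([-0.00622586,  0.02639828, -0.05423426]), 'opening': 0.09284224479433335}
scene 441.762881157507 441.762881157507 321.04503479386 206.52502483915194 [-0.01926382  0.          0.          0.          0.        ]
[[ 0.81796856  0.39983495 -0.41359333  0.93313203]
 [ 0.57491747 -0.54327283  0.61182067 -0.72211554]
 [ 0.01993327 -0.73823211 -0.67425219  0.80371141]
 [ 0.          0.          0.          1.        ]]
top 386.61197154587967 386.61197154587967 321.3555407042875 200.01745551390405 [-0.06348741  0.          0.          0.          0.        ]
[[ 2.38803011e-03 -9.91043251e-01  1.33519931e-01  3.91330244e-01]
 [-9.99835713e-01  3.28154416e-05  1.81258280e-02 -6.75202567e-02]
 [-1.79678611e-02 -1.33541281e-01 -9.90880357e-01  9.48731016e-01]
 [ 0.00000000e+00  0.00000000e+00  0.00000000e+00  1.00000000e+00]]
wrist 339.27112208097634 339.27112208097634 322.9900023537382 197.18154391850382 [0.02168084 0.         0.         0.         0.        ]
[[-4.32472149e-04 -9.71377949e-01 -2.37538825e-01  6.62239732e-02]
 [ 9.99999464e-01 -6.43640602e-04  8.11431018e-04 -5.45763204e-04]
 [-9.41095831e-04 -2.37538347e-01  9.71377706e-01 -1.40433073e-01]
 [ 0.00000000e+00  0.00000000e+00  0.00000000e+00  1.00000000e+00]]
```

View pics/scene0.png

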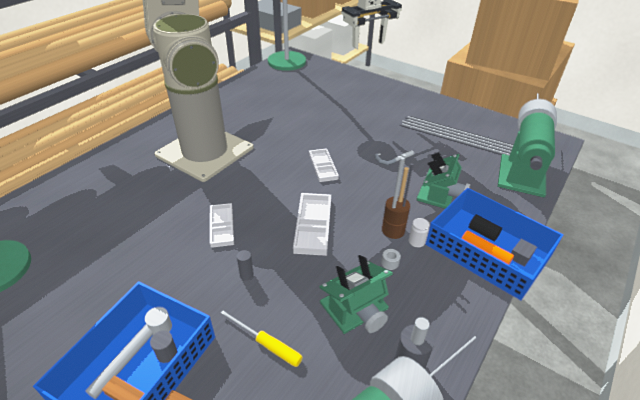

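View pics/top0.png

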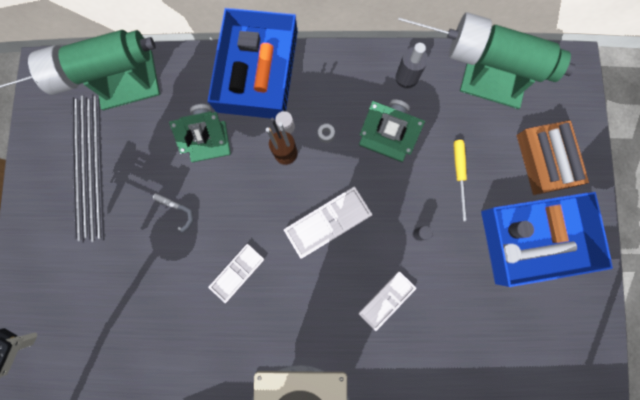

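View pics/wrist0.png

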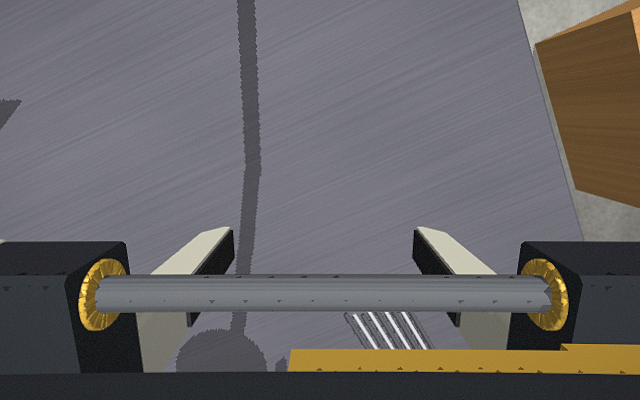

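```bash
cat > h.py <<'E'
import numpy as np, cv2
from scipy.spatial.transform import Rotation as R
from scipy.optimize import least_squares
from plant import robot
def cam(n):
    if n=="wrist":
        s=robot.read_state(); c=robot.read_camera(n)
        M=np.eye(4); M[:3,:3]=R.from_rotvec(s["orientation"]).as_matrix(); M[:3,3]=s["tool_pos"]
        c["T"]=M@np.array(c["mount"])
    else: c=robot.read_camera(n)
    c["K"]=np.array([[c["fx"],0,c["cx"]],[0,c["fy"],c["cy"]],[0,0,1]]); c["T"]=np.array(c["T"]); c["dist"]=np.array(c["dist"])
    return c
def proj(c,P):
    Ti=np.linalg.inv(c["T"]); P=np.atleast_2d(np.array(P,float))
    return cv2.projectPoints(P,cv2.Rodrigues(Ti[:3,:3])[0],Ti[:3,3],c["K"],c["dist"])[0][:,0]
def onz(c,uv,z):
    d=cv2.undistortPoints(np.array([[uv]],float),c["K"],c["dist"])[0,0]
    r=c["T"][:3,:3]@np.array([d[0],d[1],1]); o=c["T"][:3,3]
    return o+r*(z-o[2])/r[2]
def crop(c,name,x0,y0,w,h,k):
    cv2.imwrite(name,cv2.resize(c["image"][y0:y0+h,x0:x0+w,::-1],None,fx=k,fy=k,interpolation=cv2.INTER_CUBIC))
def draw(c,name,P,x0,y0,w,h,k):
    im=cv2.resize(c["image"][y0:y0+h,x0:x0+w,::-1],None,fx=k,fy=k,interpolation=cv2.INTER_CUBIC)
    for col,pts,closed in P:
        p=((proj(c,pts)-[x0,y0]+.5)*k-.5).astype(np.int32)
        cv2.polylines(im,[p],closed,col,1)
    cv2.imwrite(name,im)
E
python3 - <<'E'
from h import *
t=cam("top"); s=cam("scene")
crop(t,"pics/t1.png",160,90,140,80,5)
crop(t,"pics/t2.png",310,90,130,80,5)
crop(t,"pics/t3.png",270,170,120,100,5)
crop(s,"pics/s1.png",310,240,100,100,6)
crop(s,"pics/s2.png",370,130,110,100,6)
crop(s,"pics/s3.png",280,180,80,85,6)
E
```

```text
(no output)
```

View pics/t1.png

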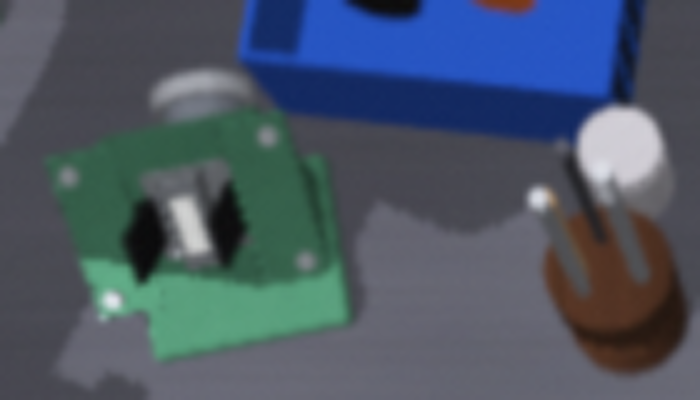

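View pics/t2.png

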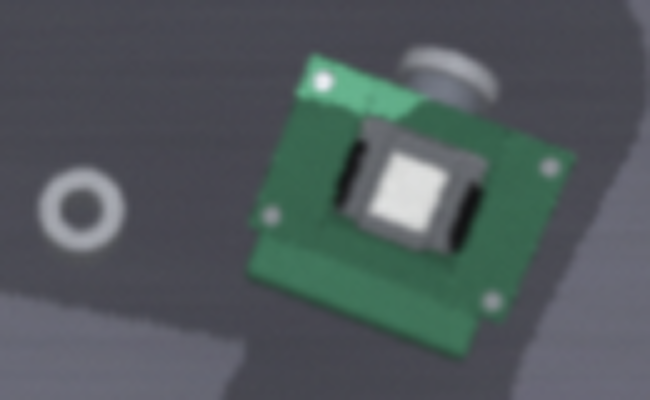

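View pics/t3.png

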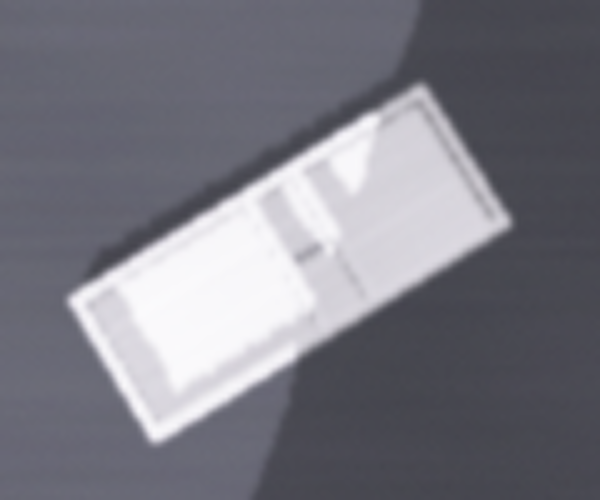

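View pics/s1.png

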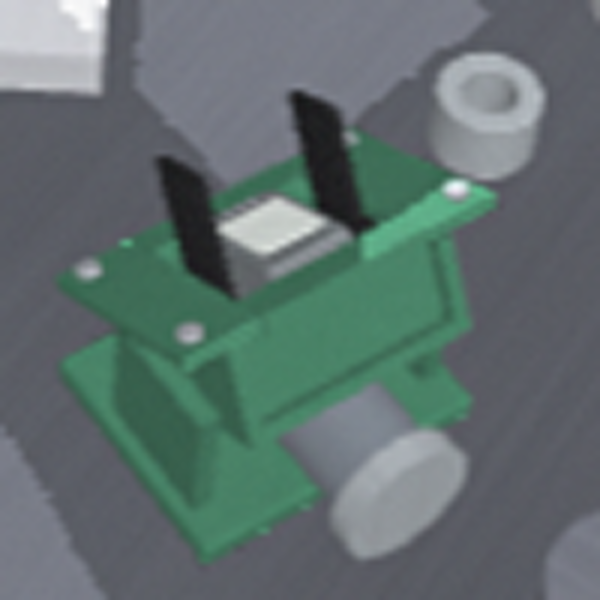

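View pics/s2.png

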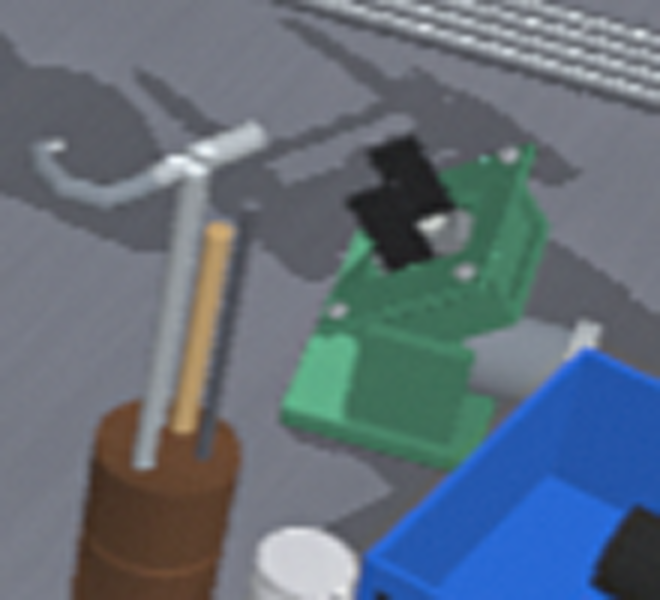

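View pics/s3.png

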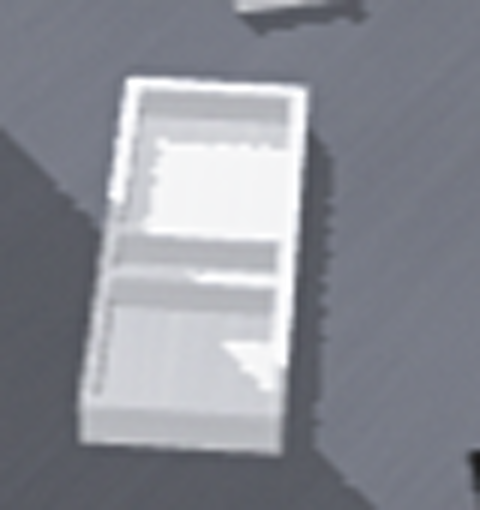

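```bash
cat > fit.py <<'E'
from h import *
t=cam("top"); s=cam("scene")
def px(l,k,x0,y0): return (np.array(l,float)+.5)/k-.5+[x0,y0]
def axes(yaw,tilt):
    return R.from_euler("z",yaw).as_matrix()@R.from_euler("y",-tilt).as_matrix()
def corners(p,tilt,a,b):
    A=axes(p[2],tilt); m=np.array([p[0],p[1],.088])
    return np.array([m+A@[sx*a/2,sy*b/2,0] for sx,sy in [(1,1),(1,-1),(-1,-1),(-1,1)]])
def fit(f,obs,p0):
    # obs list of (cam, idx, px)
    fun=lambda p: np.concatenate([(proj(c,f(p)[i])-q).ravel() for c,i,q in obs])
    r=least_squares(fun,p0,loss="soft_l1",f_scale=1.0); print(np.round(r.x,4),"yawdeg",np.degrees(r.x[2]).round(1)); print(np.round(fun(r.x).reshape(-1,2),1).tolist()); return r.x
wd=lambda p:corners(p,np.radians(28),.084,.128)
nd=lambda p:corners(p,np.radians(38),.080,.112)
W=fit(wd,[(t,[0,1,2,3],px([(312,55),(575,153),(505,322),(250,225)],5,310,90)),(s,[0,1,2,3],px([(498,198),(185,365),(60,285),(350,130)],6,310,240))],[.66,-.2,-.3])
N=fit(nd,[(t,[0,1,2,3],px([(45,158),(283,108),(328,272),(98,310)],5,160,90)),(s,[0,1,2],px([(535,145),(507,328),(318,332)],6,370,130))],[.66,.3,.3])
def trayc(p):
    A=R.from_euler("z",p[2]).as_matrix(); o=np.array([p[0],p[1],.022])
    return np.array([o+A@[sx*.04,sy*.1,0] for sx,sy in [(1,1),(1,-1),(-1,-1),(-1,1)]])
T=fit(trayc,[(t,[0,1,2,3],px([(70,297),(422,84),(512,224),(155,443)],5,270,170)),(s,[0,1,3],px([(308,88),(285,405),(128,78)],6,280,180))],[.5,0,.5])
np.savez("fit.npz",W=W,N=N,T=T)
def model(p,tilt,a,b,half,br):
    A=axes(p[2],tilt); m=np.array([p[0],p[1],.088]); L=[((0,255,255),wd(p) if tilt<.6 else nd(p),True)]
    for sy in (1,-1):
        L.append(((0,0,255),np.array([m+A@[x,sy*half,z] for x,z in [(-br,.0),(-br,.039),(br,.039),(br,.0)]]),True))
    L.append(((255,0,255),np.array([m,m+A@[0,0,.024]]),False)); return L
mw=model(W,np.radians(28),.084,.128,.030,.013); mn=model(N,np.radians(38),.080,.112,.022,.012)
A=R.from_euler("z",T[2]).as_matrix(); o=np.array([T[0],T[1],0])
def rect(x,y0,y1,z): return np.array([o+A@v for v in [(x,y1,z),(x,y0,z),(-x,y0,z),(-x,y1,z)]])
mt=[((0,0,255),rect(.04,-.1,.1,.022),True),((0,255,0),rect(.035,.005,.095,.004),True),((255,0,0),rect(.035,-.095,-.027,.004),True)]
draw(t,"pics/ft1.png",mn,160,90,140,80,5);draw(t,"pics/ft2.png",mw,310,90,130,80,5);draw(t,"pics/ft3.png",mt,270,170,120,100,5)
draw(s,"pics/fs1.png",mw,310,240,100,100,6);draw(s,"pics/fs2.png",mn,370,130,110,100,6);draw(s,"pics/fs3.png",mt,280,180,80,85,6)
def hs(l):
    h=max(i.shape[0] for i in l); return np.hstack([cv2.copyMakeBorder(i,0,h-i.shape[0],0,0,0) for i in l])
for nm,ff in [("fA",["ft1","fs2"]),("fB",["ft2","fs1"]),("fC",["ft3","fs3"])]:
    I=hs([cv2.imread(f"pics/{f}.png") for f in ff]); k=800/I.shape[1]; cv2.imwrite(f"pics/{nm}.png",cv2.resize(I,None,fx=k,fy=k,interpolation=cv2.INTER_AREA))
E
python3 fit.py
```

```text
[ 0.677  -0.2127 -0.3752] yawdeg -21.5
[[-0.2, -0.6], [0.1, -0.5], [-0.4, -0.3], [-0.6, -0.3], [-0.5, -0.2], [-0.1, 0.3], [-1.0, -0.2], [-0.2, 0.1]]
[0.6677 0.2384 0.1861] yawdeg 10.7
[[-0.3, -0.8], [-0.3, -0.2], [0.2, -0.7], [0.5, 0.4], [0.3, 0.1], [-3.9, -7.2], [-0.1, 0.2]]
[ 0.4638 -0.0649  0.5498] yawdeg 31.5
[[-0.6, 0.1], [-0.2, -0.2], [-0.6, -0.3], [-0.4, -0.3], [-0.8, 0.2], [-1.0, 2.4], [-0.2, 0.3]]
```

View pics/fA.png

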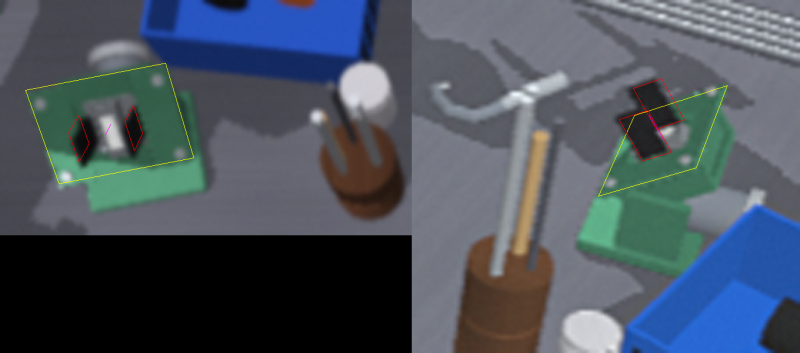

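View pics/fB.png

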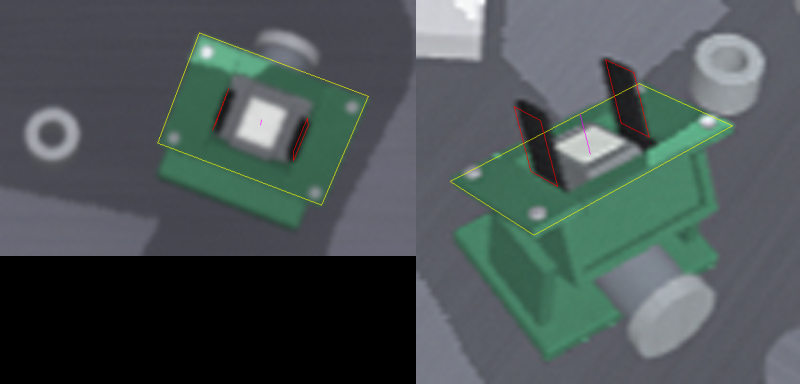

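View pics/fC.png

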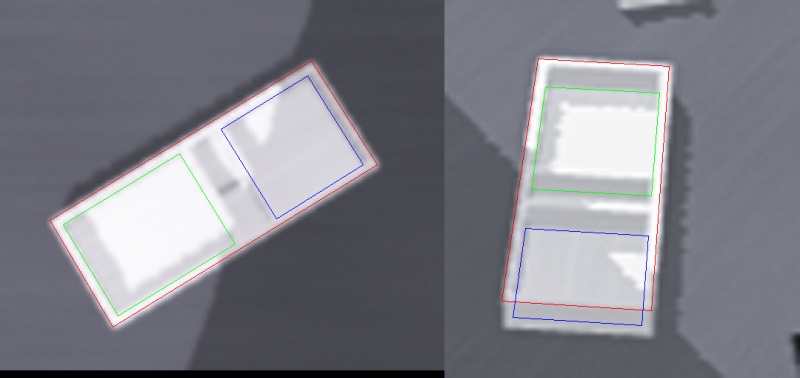

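```bash
python3 - <<'E'
from h import *
t=cam("top"); s=cam("scene")
print("pot top",onz(t,(281.5,144),.09),"rods",onz(t,(268,129.5),.235),onz(t,(275,120),.235),onz(t,(284,120),.22), "scene pot",onz(s,(398,203),.09))
print("pot hook scene", onz(s,(378,155),.235),onz(s,(412,153),.235))
print("tin",onz(t,(284,119),.065),"bush",onz(t,(326,131.5),.03),"stub",onz(t,(424,232),.07))
d=np.load("fit.npz")
for k,b in (("W",np.radians(28)),("N",np.radians(38))):
    p=d[k]; A=R.from_euler("z",p[2])*R.from_euler("y",-b)
    ax=A.as_matrix()[:,2]; g=np.array([p[0],p[1],.088])+.024*ax
    tool=A*R.from_euler("y",np.pi); print(k,"grip",g,"axis",ax,"tool rv",tool.as_rotvec(), "tooly",tool.as_matrix()[:,1])
    for h in (0,.1,.12): print("  TCP at +",h, g+ax*(h+.006))
A=R.from_euler("z",d["T"][2]).as_matrix()
print("trayW",d["T"][:2]+(A@[0,.05,0])[:2],"trayN",d["T"][:2]+(A@[0,-.061,0])[:2])
st=robot.read_state(); print(st["t"],R.from_rotvec(st["orientation"]).as_matrix())
# wide->turn
for k,b in (("W",28),("N",38)):
    A=R.from_euler("z",d[k][2])*R.from_euler("y",-np.radians(b))*R.from_euler("y",np.pi)
    print(k,"turn from start",(A*R.from_rotvec(st["orientation"]).inv()).as_rotvec())
E
```

```text
pot top [0.63678812 0.03999564 0.09      ] rods [0.62423749 0.04840604 0.235     ] [0.64318669 0.03530218 0.235     ] [0.64835646 0.01968519 0.22      ] scene pot [0.63878226 0.04686056 0.09      ]
pot hook scene [0.58858358 0.00575085 0.235     ] [0.64564758 0.05780048 0.235     ]
tin [0.70551699 0.03827814 0.065     ] bush [ 0.68530367 -0.06174172  0.03      ] stub [ 0.43651097 -0.28454428  0.07      ]
W grip [ 0.6665451  -0.20857756  0.10919074] axis [-0.43681871  0.17202604  0.88294759] tool rv [ 0.49581743  2.61213074 -0.12362117] tooly [ 3.66424840e-01  9.30447654e-01 -1.38777878e-17]
  TCP at + 0 [ 0.66392419 -0.2075454   0.11448843]
  TCP at + 0.1 [ 0.62024232 -0.1903428   0.20278319]
  TCP at + 0.12 [ 0.61150595 -0.18690228  0.22044214]
N grip [0.65314808 0.23563289 0.10691226] axis [-0.60503641 -0.1138859   0.78801075] tool rv [-0.23038006  2.46935264  0.07932622] tooly [-0.18498137  0.98274203  0.        ]
  TCP at + 0 [0.64951787 0.23494957 0.11164032]
  TCP at + 0.1 [0.58901423 0.22356098 0.1904414 ]
  TCP at + 0.12 [0.5769135  0.22128326 0.20620161]
trayW [ 0.43765126 -0.02223023] trayN [ 0.49565058 -0.11687208]
0.45 [[-9.14786906e-01  4.03936769e-01 -5.35004184e-05]
 [ 4.03936773e-01  9.14786899e-01 -1.14112792e-04]
 [ 2.84712911e-06 -1.25999675e-04 -9.99999992e-01]]
W turn from start [-0.18817366 -0.45104982  0.03987101]
N turn from start [-0.07702768 -0.66861775  0.57942143]
```

drive_tool:
  increments:
    - [0, 13.4, -13.1, -1.45, -0.077, -0.669, 0.579]
    - [0, 13.4, -13.1, -1.45, -0.077, -0.669, 0.579]
    - [0, 13.4, -13.1, -1.45, -0.077, -0.669, 0.579]
    - [0, 13.4, -13.1, -1.45, -0.077, -0.669, 0.579]
    - [0, 13.4, -13.1, -1.45, -0.077, -0.669, 0.579]
    - [0, 13.4, -13.1, -1.45, -0.077, -0.669, 0.579]
    - [0, 13.4, -13.1, -1.45, -0.077, -0.669, 0.579]
    - [0, 13.4, -13.1, -1.45, -0.077, -0.669, 0.579]
    - [0, 13.4, -13.1, -1.45, -0.077, -0.669, 0.579]
    - [0, 13.4, -13.1, -1.45, -0.077, -0.669, 0.579]
    - [0, 13.4, -13.1, -1.45, -0.077, -0.669, 0.579]
    - [0, 13.4, -13.1, -1.45, -0.077, -0.669, 0.579]
    - [0, 13.4, -13.1, -1.45, -0.077, -0.669, 0.579]
    - [0, 13.4, -13.1, -1.45, -0.077, -0.669, 0.579]
  squeeze: 20

```text
t: 1.62
tool_pos: [0.5776, 0.2203, 0.2072]
orientation: [-0.227, 2.47, 0.079]
force: [0.3, -0.3, -0.2]
opening: 0.093
```

```bash
python3 - <<'E'
from h import *
w=cam("wrist"); d=np.load("fit.npz"); p=d["N"]
cv2.imwrite("pics/w1r.png",w["image"][:,:,::-1])
A=(R.from_euler("z",p[2])*R.from_euler("y",-np.radians(38))).as_matrix(); m=np.array([p[0],p[1],.088])
L=[((0,255,255),np.array([m+A@[a*.04,b*.056,0] for a,b in [(1,1),(1,-1),(-1,-1),(-1,1)]]),True)]
for sy in (1,-1): L.append(((0,0,255),np.array([m+A@[x,sy*.022,z] for x,z in [(-.012,0),(-.012,.039),(.012,.039),(.012,.0)]]),True))
draw(w,"pics/w1.png",L,120,40,400,300,2)
E
```

```text
(no output)
```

View pics/w1.png

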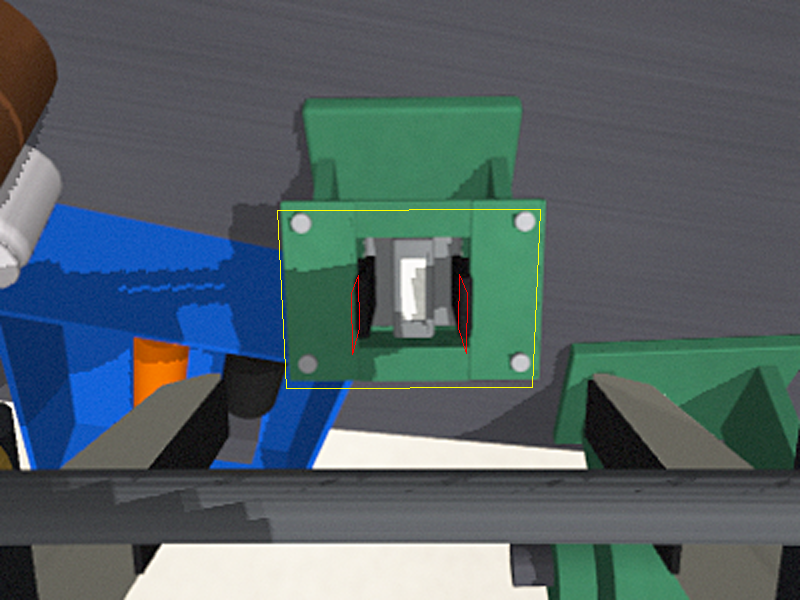

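```bash
python3 - <<'E'
import cv2
I=cv2.imread("pics/w1r.png"); cv2.imwrite("pics/w1z.png",cv2.resize(I[130:240,250:400],None,fx=5,fy=5,interpolation=cv2.INTER_CUBIC))
E
```

```text
(no output)
```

View pics/w1z.png

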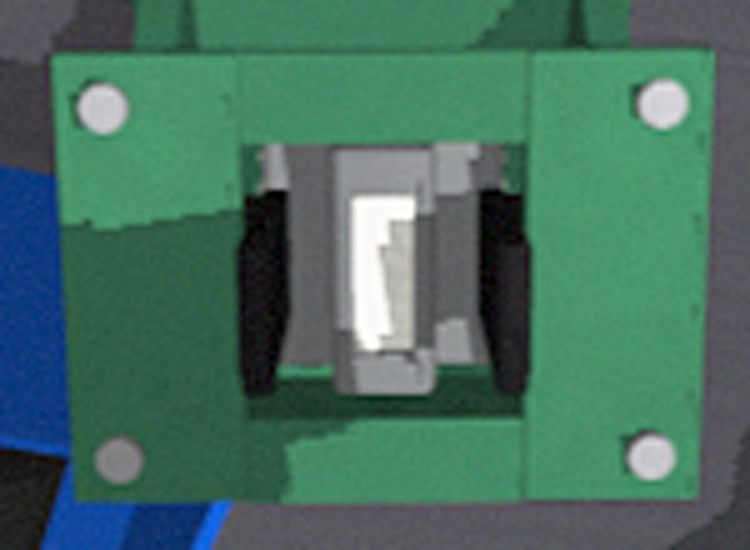

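```bash
cat > fitn.py <<'E'
from h import *
t=cam("top"); s=cam("scene"); w=cam("wrist")
def px(l,k,x0,y0): return (np.array(l,float)+.5)/k-.5+[x0,y0]
def pts(p,tilt,a,b,half,br):
    A=(R.from_euler("z",p[2])*R.from_euler("y",-tilt)).as_matrix(); m=np.array([p[0],p[1],.088])
    P=[m+A@[sx*a/2,sy*b/2,0] for sx,sy in [(1,1),(1,-1),(-1,-1),(-1,1)]]
    # tab top outer corners with offset p[3],p[4]
    P+=[m+A@[p[3]+sx*br,p[4]+sy*half,.039] for sx,sy in [(1,1),(1,-1),(-1,-1),(-1,1)]]
    return np.array(P)
f=lambda p:pts(p,np.radians(38),.08,.112,.022,.012)
obs=[(t,[0,1,2,3],px([(45,158),(283,108),(328,272),(98,310)],5,160,90)),
(s,[0,2],px([(535,145),(318,332)],6,370,130)),
(w,[0,1,2,3],px([(698,497),(75,501),(53,55),(714,48)],5,250,130)),
(w,[4,5],px([(527,395),(243,395)],5,250,130)),
(s,[5,6],px([(435,255),(350,200)],6,370,130)),]
fun=lambda p: np.concatenate([(proj(c,f(p)[i])-q).ravel()*(.6 if c is w else 1) for c,i,q in obs])
r=least_squares(fun,[.667,.238,.186,0,0],loss="soft_l1"); print(r.x.round(4)); print(fun(r.x).reshape(-1,2).round(1).tolist())
p=r.x; A=(R.from_euler("z",p[2])*R.from_euler("y",-np.radians(38))).as_matrix(); ax=A[:,2]
g=np.array([p[0],p[1],.088])+A@[p[3],p[4],.024]; print("grip",g,"ax",ax)
print("TCP target (+2mm)",g+ax*.008)
st=robot.read_state(); print("cmd diff units",(g+ax*.008-st["tool_pos"])/.025)
To=R.from_matrix(A)*R.from_euler("y",np.pi); print("turn",(To*R.from_rotvec(st["orientation"]).inv()).as_rotvec())
print("draw 80mm units",ax*.08/.025)
E
python3 fitn.py
```

```text
[ 0.6649  0.2415  0.1965 -0.0048  0.0009]
[[-1.8, 0.6], [-1.9, 0.8], [-1.0, 0.1], [-0.7, 1.8], [-0.5, -1.0], [-0.4, -0.6], [-1.0, 1.8], [-0.5, 1.8], [-0.7, 1.8], [-0.8, 2.1], [0.1, 0.3], [-0.1, 0.5], [-7.6, -11.8], [-1.6, 0.0]]
grip [0.64650854 0.23870996 0.10396746] ax [-0.60381277 -0.12020478  0.78801075]
TCP target (+2mm) [0.64167804 0.23774832 0.11027155]
cmd diff units [ 2.60416572  0.59944395 -3.88899642]
turn [-0.0004635   0.00038674  0.00869543]
draw 80mm units [-1.93220087 -0.38465531  2.52163441]
```

drive_tool:
  increments:
    - [0, 0.87, 0.22, -1.38, 0, 0, 0.009]
    - [0, 1.73, 0.43, -2.75, 0, 0, 0.009]
    - [0, 1.73, 0.43, -2.75, 0, 0, 0.009]
    - [0, 1.73, 0.43, -2.75, 0, 0, 0.009]

```text
t: 2.15
tool_pos: [0.6174, 0.2325, 0.1323]
orientation: [-0.245, 2.478, 0.081]
force: [0.2, -0.1, 1.0]
opening: 0.0932
```

```bash
cat > look.py <<'E'
from h import *
import sys
w=cam("wrist"); st=robot.read_state(); print(st["t"],st["tool_pos"],st["force"],st["opening"])
cv2.imwrite(sys.argv[1],cv2.resize(w["image"][:,:,::-1],None,fx=1.25,fy=1.25))
if len(sys.argv)>2: crop(w,sys.argv[2],*[int(a) for a in sys.argv[3:8]])
E
python3 look.py pics/w2.png pics/w2z.png 220 130 200 150 4
```

```text
2.2 [0.61924722 0.23300778 0.13705436] [ 0.60649311 -0.20591857 -0.16725908] 0.09328594598914704
```

View pics/w2.png

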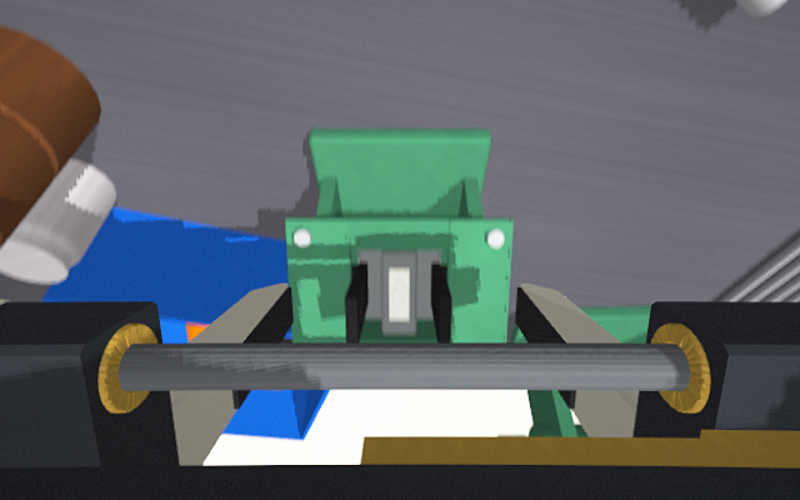

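View pics/w2z.png

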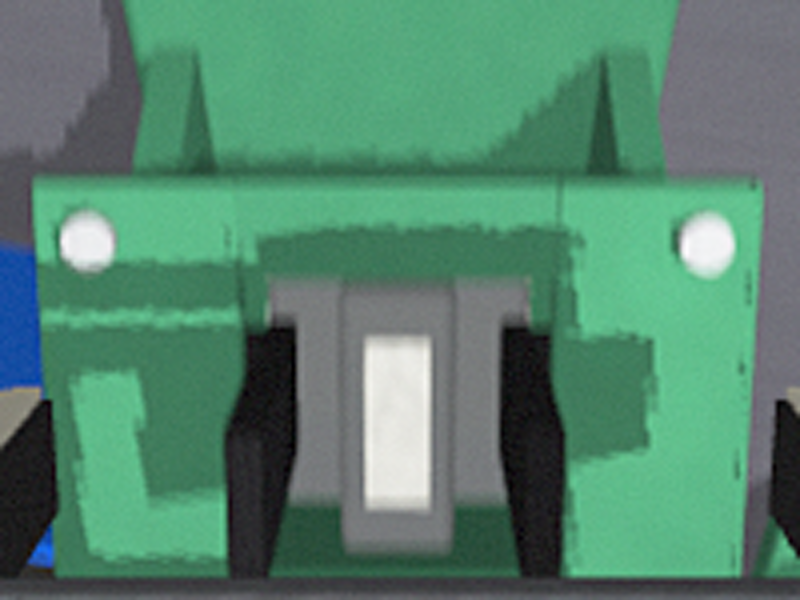

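```bash
python3 - <<'E'
from h import *
w=cam("wrist"); st=robot.read_state(); 
p=[0.6649,0.2415,0.1965]; A=(R.from_euler("z",p[2])*R.from_euler("y",-np.radians(38))).as_matrix(); m=np.array([p[0],p[1],.088])
for dx in (-.005,-.0025,0):
    for z in (.039,.0):
        print(dx,z,((proj(w,[m+A@[dx-.012,sy*.022,z] for sy in (1,-1)])-[220,130]+.5)*4).round(0).tolist())
print("plate front",((proj(w,[m+A@[-.04,sy*.056,0] for sy in (1,-1)])-[220,130]+.5)*4).round(0).tolist())
M=R.from_rotvec(st["orientation"]).as_matrix(); print(st["tool_pos"],M)
for dx in (-.005,-.0025,0):
  g=m+A@[dx,0,.024]; print("grip in tool",M.T@(g-st["tool_pos"]))
E
```

```text
-0.005 0.039 [[576.0, 378.0], [241.0, 378.0]]
-0.005 0.0 [[548.0, 301.0], [271.0, 301.0]]
-0.0025 0.039 [[576.0, 396.0], [241.0, 396.0]]
-0.0025 0.0 [[548.0, 316.0], [272.0, 316.0]]
0 0.039 [[575.0, 414.0], [242.0, 414.0]]
0 0.0 [[547.0, 331.0], [272.0, 331.0]]
plate front [[771.0, 157.0], [48.0, 158.0]]
[0.62060052 0.2333301  0.14036372] [[-7.71578216e-01 -1.95101820e-01  6.05476949e-01]
 [-1.53180845e-01  9.80782873e-01  1.20832875e-01]
 [-6.17416136e-01  4.84543593e-04 -7.86636562e-01]]
grip in tool [ 0.00184472 -0.00065031  0.04498964]
grip in tool [-0.00065528 -0.00064929  0.04499521]
grip in tool [-0.00315527 -0.00064827  0.04500078]
```

```bash
python3 look.py pics/w3.png pics/w3z.png 220 130 200 150 4;python3 - <<'E'
from h import *
w=cam("wrist"); st=robot.read_state(); 
p=[0.6649,0.2415,0.1965]; A=(R.from_euler("z",p[2])*R.from_euler("y",-np.radians(38))).as_matrix(); m=np.array([p[0],p[1],.088])
for dx in (-.005,-.0025,0):
    for z in (.039,.0):
        print(dx,z,((proj(w,[m+A@[dx-.012,sy*.022,z] for sy in (1,-1)])-[220,130]+.5)*4).round(0).tolist())
print("plate front",((proj(w,[m+A@[-.04,sy*.056,0] for sy in (1,-1)])-[220,130]+.5)*4).round(0).tolist())
M=R.from_rotvec(st["orientation"]).as_matrix(); print(st["tool_pos"])
for dx in (-.005,-.0025,0):
  g=m+A@[dx,0,.024]; print("grip in tool",M.T@(g-st["tool_pos"]))
E
```

```text
2.3 [0.62141698 0.23342555 0.14235895] [ 1.03986125 -0.49567365  1.10347261] 0.09290464076612175
-0.005 0.039 [[575.0, 333.0], [242.0, 334.0]]
-0.005 0.0 [[547.0, 263.0], [272.0, 263.0]]
-0.0025 0.039 [[575.0, 351.0], [243.0, 352.0]]
-0.0025 0.0 [[546.0, 278.0], [272.0, 278.0]]
0 0.039 [[574.0, 369.0], [243.0, 370.0]]
0 0.0 [[546.0, 293.0], [273.0, 293.0]]
plate front [[769.0, 119.0], [49.0, 120.0]]
[0.62180572 0.23332952 0.14327403]
grip in tool [ 0.00478454 -0.00042604  0.04652783]
grip in tool [ 0.0022846  -0.0004232   0.04654487]
grip in tool [-0.00021534 -0.00042036  0.04656191]
```

View pics/w3z.png

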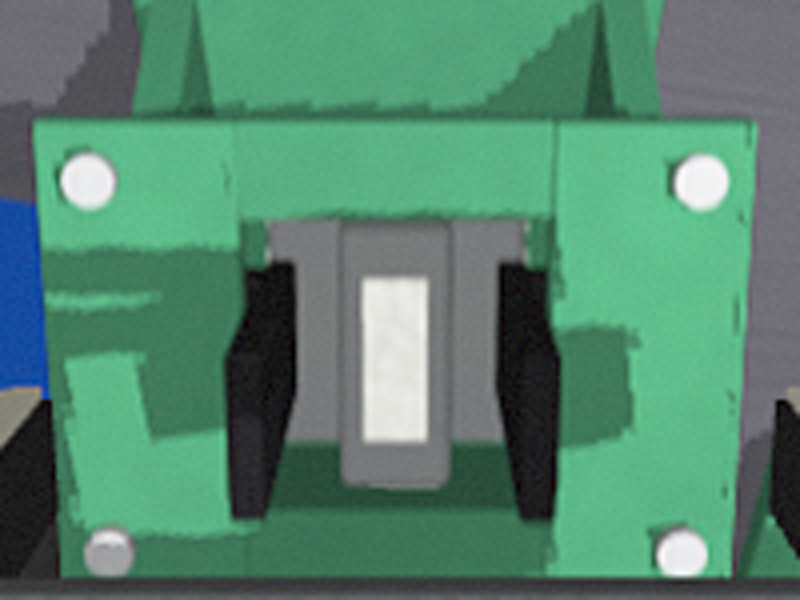

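drive_tool:
  increments:
    - [0, 0, 0, 0, 0, 0, 0]
    - [0, 0, 0, 0, 0, 0, 0]
    - [0, 0, 0, 0, 0, 0, 0]
    - [0, 0, 0, 0, 0, 0, 0]

```text
t: 2.68
tool_pos: [0.6209, 0.2322, 0.1401]
orientation: [-0.241, 2.466, 0.084]
force: [-0.7, -0.5, -0.9]
opening: 0.0928
```

```bash
python3 - <<'E'
from h import *
st=robot.read_state(); 
p=[0.6649,0.2415,0.1965]; A=(R.from_euler("z",p[2])*R.from_euler("y",-np.radians(38))).as_matrix(); m=np.array([p[0],p[1],.088])
M=R.from_rotvec(st["orientation"]).as_matrix(); print(st["tool_pos"],st["dq"].round(3))
g=m+A@[-.002,-.0018,.024]; print("grip in tool",M.T@(g-st["tool_pos"]), "axis in tool",M.T@A[:,2])
print("move",(g+A[:,2]*.008-st["tool_pos"])/.025)
print("wrt nominal cmd",(g+A[:,2]*.008-np.array([.6207,.2317,.1376]))/.025)
E
```

```text
[0.62087903 0.23224439 0.14009642] [ 0.     0.015  0.002 -0.002 -0.003 -0.001]
grip in tool [-0.00126546 -0.0012859   0.04474956] axis in tool [-2.42119894e-03 -6.46481589e-04 -9.99996860e-01]
move [ 0.94018661  0.13344546 -1.12445583]
wrt nominal cmd [ 0.94734798  0.15522104 -1.02459915]
```

drive_tool:
  increments:
    - [0, 0.23, 0.03, -0.28, 0, 0, 0]
    - [0, 0.47, 0.06, -0.56, 0, 0, 0]
    - [0, 0.7, 0.1, -0.84, 0, 0, 0]
    - [0, 0.94, 0.13, -1.11, 0, 0, 0]
    - [0, 0.94, 0.13, -1.11, 0, 0, 0]
    - [0, 0.94, 0.13, -1.11, 0, 0, 0]
    - [0, 0.94, 0.13, -1.11, 0, 0, 0]
  squeeze: 20

```text
t: 3.27
tool_pos: [0.644, 0.2354, 0.1112]
orientation: [-0.241, 2.468, 0.083]
force: [0.3, -0.4, 0.7]
opening: 0.0927
```

```bash
python3 look.py pics/w4.png pics/w4z.png 220 130 200 150 4
```

```text
3.3167 [0.6440933  0.23540911 0.11146996] [-0.38994388 -0.18138061  0.46842182] 0.09324642412100566
```

View pics/w4z.png

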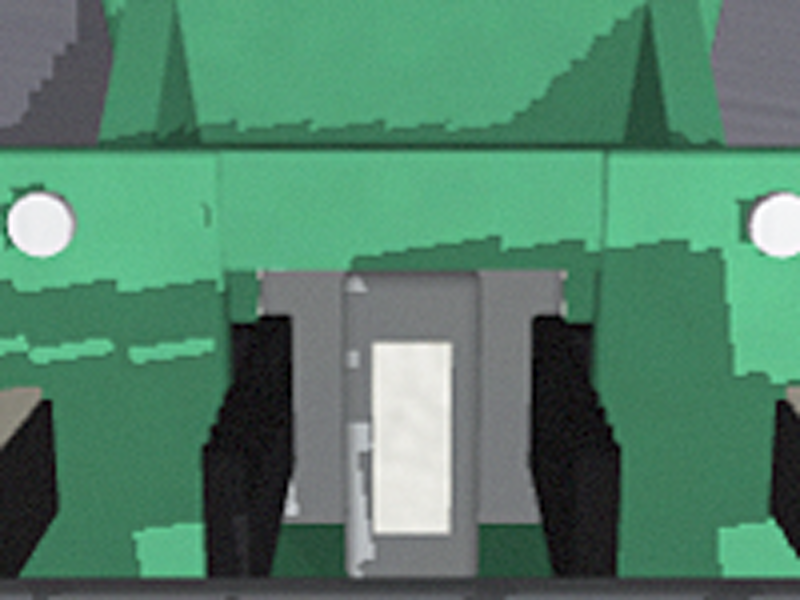

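drive_tool:
  increments:
    - [1, 0, 0, 0, 0, 0, 0]
    - [1, 0, 0, 0, 0, 0, 0]
    - [1, 0, 0, 0, 0, 0, 0]
    - [1, 0, 0, 0, 0, 0, 0]
    - [1, 0, 0, 0, 0, 0, 0]
    - [1, 0, 0, 0, 0, 0, 0]
    - [1, 0, 0, 0, 0, 0, 0]
    - [1, 0, 0, 0, 0, 0, 0]
  squeeze: 20

```text
t: 3.98
tool_pos: [0.6441, 0.2354, 0.1109]
orientation: [-0.241, 2.468, 0.083]
force: [0.6, -1.6, 1.0]
opening: 0.0438
```

drive_tool:
  increments:
    - [1, 0, 0, 0, 0, 0, 0]
    - [1, 0, 0, 0, 0, 0, 0]
    - [1, 0, 0, 0, 0, 0, 0]
    - [1, 0, 0, 0, 0, 0, 0]
  squeeze: 20

```text
t: 4.32
tool_pos: [0.6441, 0.2354, 0.1109]
orientation: [-0.241, 2.468, 0.083]
force: [0.2, 0.7, 0.7]
opening: 0.0292
```

drive_tool:
  increments:
    - [1, -0.12, -0.024, 0.16, 0, 0, 0]
    - [1, -0.36, -0.07, 0.47, 0, 0, 0]
    - [1, -0.6, -0.12, 0.79, 0, 0, 0]
    - [1, -0.85, -0.17, 1.1, 0, 0, 0]
    - [1, -1.09, -0.22, 1.42, 0, 0, 0]
    - [1, -1.33, -0.26, 1.73, 0, 0, 0]
    - [1, -1.57, -0.31, 2.05, 0, 0, 0]
    - [1, -1.81, -0.36, 2.36, 0, 0, 0]
    - [1, -1.93, -0.385, 2.52, 0, 0, 0]
    - [1, -1.93, -0.385, 2.52, 0, 0, 0]

```text
t: 5.15
tool_pos: [0.5957, 0.2259, 0.1751]
orientation: [-0.241, 2.467, 0.084]
force: [0.3, 0.5, -1.4]
opening: 0.0291
```

```bash
python3 look.py pics/w5.png; python3 - <<'E'
from h import *
s=cam("scene"); crop(s,"pics/s5.png",300,90,200,150,4)
st=robot.read_state(); d=np.load("fit.npz")
for yaw in (d["T"][2],):
    To=R.from_euler("z",yaw)*R.from_euler("y",np.pi); print("turn to tray",(To*R.from_rotvec(st["orientation"]).inv()).as_rotvec())
    Tz=np.array([.49565,-.11687,.004+.054+.008]); print("move",(Tz-st["tool_pos"])/.025)
E
```

```text
5.2 [0.59581492 0.22584855 0.17445032] [ 0.26492618  0.41806997 -1.54231746] 0.029645202647994327
turn to tray [-0.24295169  0.62140181  0.34183976]
move [ -4.00554861 -13.70494417  -4.31522164]
```

View pics/s5.png

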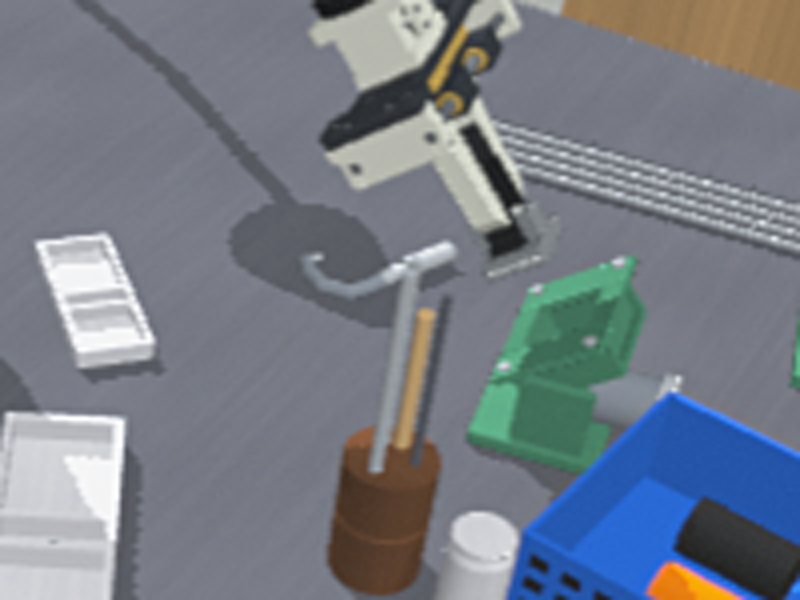

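View pics/w5.png

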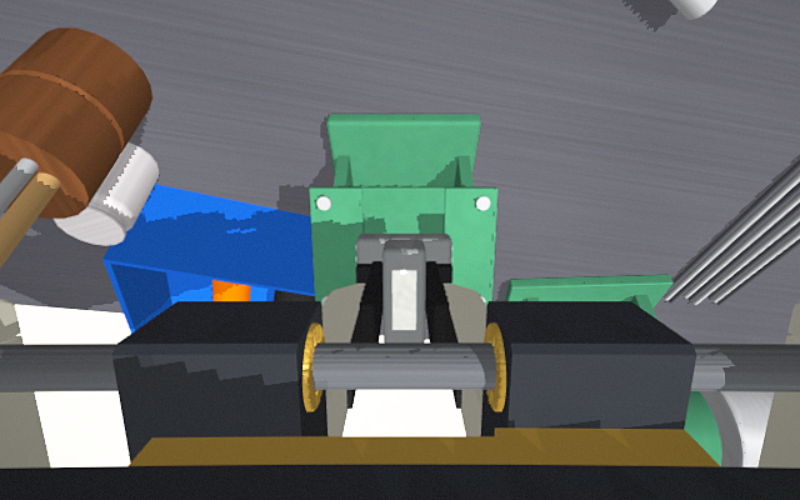

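drive_tool:
  increments:
    - [1, -1.1, -0.16, 0.32, -0.019, 0.05, 0.027]
    - [1, -2.2, -0.32, 0.64, -0.039, 0.099, 0.055]
    - [1, -3.4, -0.5, 1.0, -0.058, 0.149, 0.082]
    - [1, -4.5, -0.8, 1.3, -0.078, 0.199, 0.109]
    - [1, -5.4, -1.6, 1.6, -0.097, 0.249, 0.137]
    - [1, -5.6, -2.7, 1.6, -0.122, 0.311, 0.171]
    - [1, -5.5, -3.9, 1.6, -0.146, 0.373, 0.205]
    - [1, -5.4, -5.1, 1.6, -0.17, 0.435, 0.239]
    - [1, -5.2, -6.3, 1.4, -0.194, 0.497, 0.273]
    - [1, -5.0, -7.5, 1.1, -0.219, 0.559, 0.308]
    - [1, -4.8, -8.7, 0.7, -0.243, 0.621, 0.342]
    - [1, -4.6, -9.9, 0.3, -0.243, 0.621, 0.342]
    - [1, -4.4, -11.1, -0.2, -0.243, 0.621, 0.342]
    - [1, -4.2, -12.3, -0.7, -0.243, 0.621, 0.342]
    - [1, -4.05, -13.2, -1.1, -0.243, 0.621, 0.342]
    - [1, -4.0, -13.7, -1.4, -0.243, 0.621, 0.342]
    - [1, -4.0, -13.7, -1.4, -0.243, 0.621, 0.342]
    - [1, -4.0, -13.7, -1.4, -0.243, 0.621, 0.342]
    - [1, -4.0, -13.7, -1.4, -0.243, 0.621, 0.342]
    - [1, -4.0, -13.7, -1.4, -0.243, 0.621, 0.342]

```text
t: 6.92
tool_pos: [0.4962, -0.1157, 0.1395]
orientation: [-0.855, 3.022, -0.001]
force: [0.0, -0.7, -1.9]
opening: 0.0292
```

```bash
python3 look.py pics/w6.png; python3 - <<'E'
from h import *
s=cam("scene"); cv2.imwrite("pics/s6.png",s["image"][:,:,::-1]); crop(s,"pics/s6z.png",240,120,160,150,5)
st=robot.read_state(); d=np.load("fit.npz"); M=R.from_rotvec(st["orientation"]).as_matrix()
print(M.round(4)); To=R.from_euler("z",d["T"][2])*R.from_euler("y",np.pi); print("turn",(To*R.from_rotvec(st["orientation"]).inv()).as_rotvec())
print("move",(np.array([.49565,-.11687,.066])-st["tool_pos"])/.025)
t=cam("top");crop(t,"pics/t6.png",250,150,150,120,5)
E
```

```text
6.9667 [ 0.49631565 -0.11571559  0.13964737] [ 0.34615207  0.28324284 -0.82235474] 0.029134867097355965
[[-8.518e-01 -5.239e-01  1.500e-03]
 [-5.239e-01  8.518e-01 -3.000e-04]
 [-1.100e-03 -1.000e-03 -1.000e+00]]
turn [ 0.00028246  0.00147984 -0.00162822]
move [-0.02599784 -0.04289796 -2.94543572]
```

View pics/s6z.png

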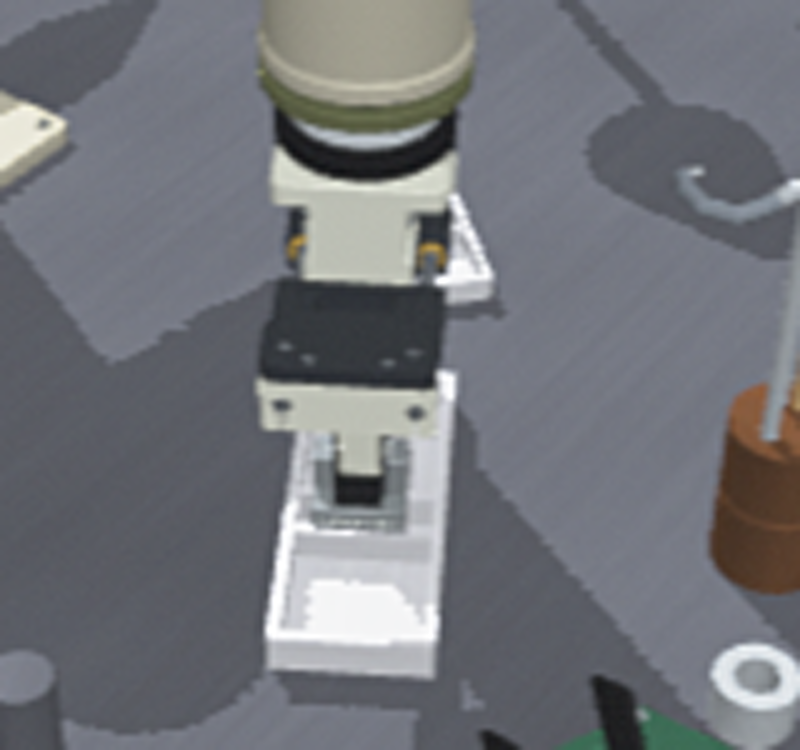

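View pics/w6.png

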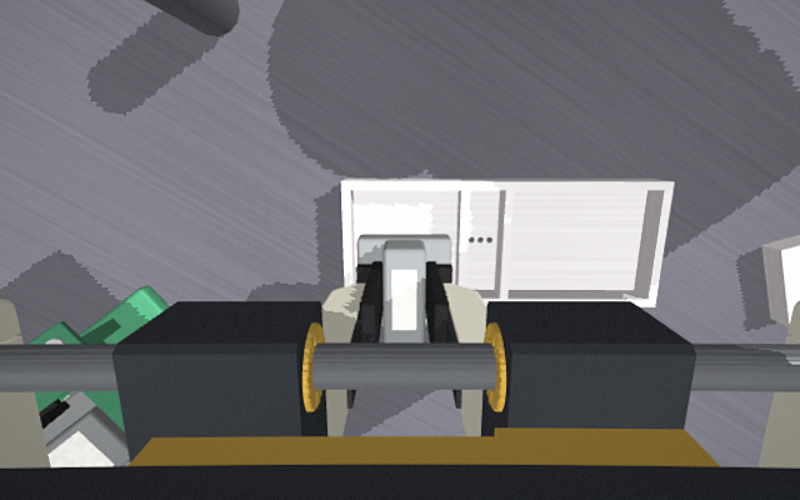

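```bash
python3 - <<'E'
from h import *
w=cam("wrist"); d=np.load("fit.npz"); T=d["T"]
A=R.from_euler("z",T[2]).as_matrix(); o=np.array([T[0],T[1],0])
def rect(x,y0,y1,z): return np.array([o+A@v for v in [(x,y1,z),(x,y0,z),(-x,y0,z),(-x,y1,z)]])
L=[((0,0,255),rect(.04,-.1,.1,.022),True),((0,200,0),rect(.035,.005,.095,.004),True),((255,0,0),rect(.035,-.095,-.027,.004),True)]
draw(w,"pics/w6o.png",L,250,120,300,150,2.66)
E
```

```text
(no output)
```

View pics/w6o.png

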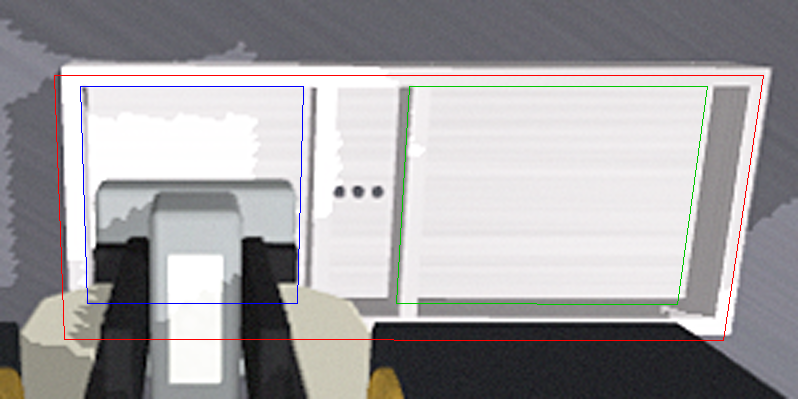

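drive_tool:
  increments:
    - [1, -0.06, -0.01, -0.3, 0, 0, 0]
    - [1, -0.12, -0.02, -0.8, 0, 0, 0]
    - [1, -0.17, -0.03, -1.3, 0, 0, 0]
    - [1, -0.17, -0.03, -1.8, 0, 0, 0]
    - [1, -0.17, -0.03, -2.2, 0, 0, 0]
    - [1, -0.17, -0.03, -2.5, 0, 0, 0]
    - [1, -0.17, -0.03, -2.65, 0, 0, 0]
    - [1, -0.17, -0.03, -2.75, 0, 0, 0]
    - [1, -0.17, -0.03, -2.8, 0, 0, 0]
    - [1, -0.17, -0.03, -2.8, 0, 0, 0]

```text
t: 7.95
tool_pos: [0.4918, -0.1176, 0.069]
orientation: [-0.853, 3.023, -0.0]
force: [-0.7, 0.7, -1.9]
opening: 0.0292
```

```bash
python3 look.py pics/w7.png pics/w7z.png 220 120 200 150 4; python3 - <<'E'
from h import *
s=cam("scene");  crop(s,"pics/s7z.png",260,160,100,110,6)
E
```

```text
8.0 [ 0.49198772 -0.11760316  0.06930815] [ 0.21587714 -0.40879553 -0.74755403] 0.029094691975103604
```

View pics/w7z.png

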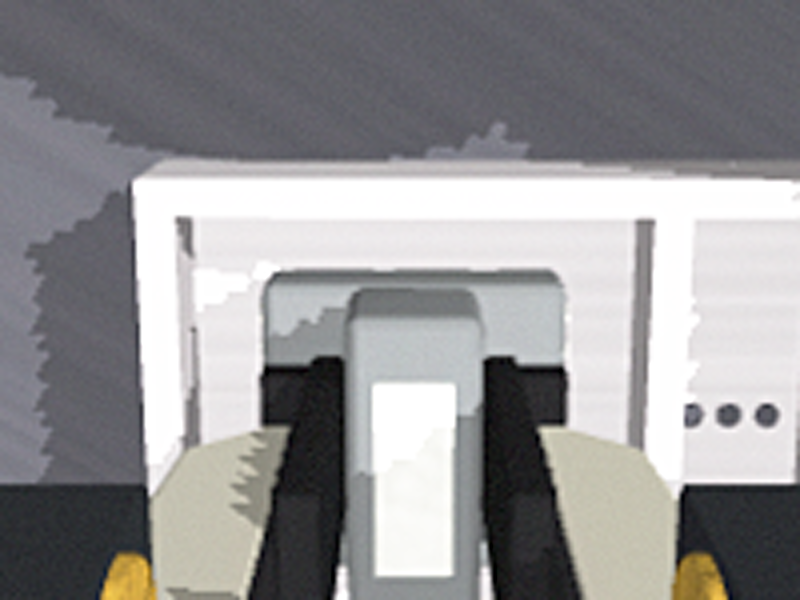

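View pics/s7z.png

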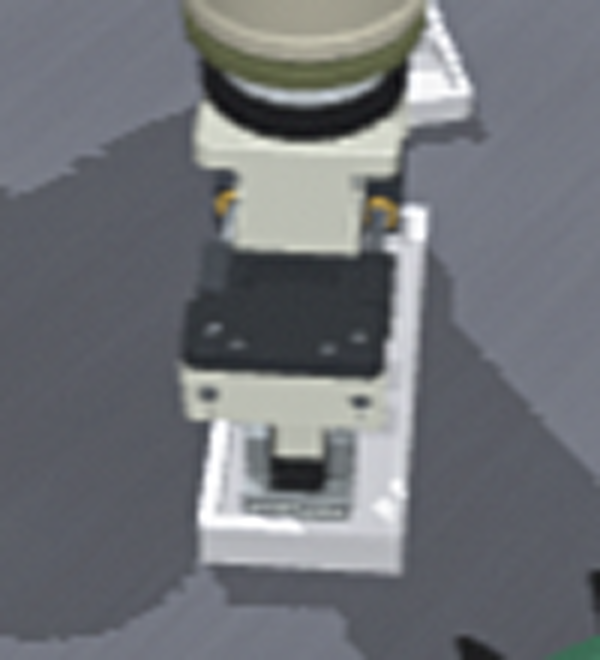

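drive_tool:
  increments:
    - [1, 0, 0, -0.04, 0, 0, 0]
    - [1, 0, 0, -0.08, 0, 0, 0]
    - [1, 0, 0, -0.1, 0, 0, 0]
    - [1, 0, 0, -0.1, 0, 0, 0]

```text
t: 8.38
tool_pos: [0.4916, -0.1175, 0.0664]
orientation: [-0.853, 3.023, -0.0]
force: [-0.2, 0.8, -1.7]
opening: 0.0291
```

drive_tool:
  increments:
    - [1, 0, 0, -0.02, 0, 0, 0]
    - [1, 0, 0, -0.04, 0, 0, 0]
    - [1, 0, 0, -0.06, 0, 0, 0]
    - [1, 0, 0, -0.06, 0, 0, 0]

```text
t: 8.72
tool_pos: [0.4915, -0.1175, 0.0647]
orientation: [0.853, -3.024, 0.0]
force: [0.9, 0.7, -1.0]
opening: 0.0291
```

drive_tool:
  increments:
    - [1, 0, 0, -0.03, 0, 0, 0]
    - [1, 0, 0, -0.06, 0, 0, 0]
    - [1, 0, 0, -0.08, 0, 0, 0]
    - [1, 0, 0, -0.08, 0, 0, 0]

```text
t: 9.05
tool_pos: [0.4918, -0.1175, 0.0639]
orientation: [-0.853, 3.023, -0.0]
force: [-3.5, 1.4, 8.9]
opening: 0.0295
```

drive_tool:
  increments:
    - [0.85, 0, 0, 0.02, 0, 0, 0]
    - [0.6, 0, 0, 0.02, 0, 0, 0]
    - [0.4, 0, 0, 0.02, 0, 0, 0]
    - [0.2, 0, 0, 0.02, 0, 0, 0]
    - [0.1, 0, 0, 0.02, 0, 0, 0]
    - [0, 0, 0, 0.02, 0, 0, 0]
    - [0, 0, 0, 0.02, 0, 0, 0]

```text
t: 9.63
tool_pos: [0.4914, -0.1174, 0.0631]
orientation: [0.853, -3.023, -0.0]
force: [-0.3, -0.6, -0.4]
opening: 0.0647
```

```bash
python3 look.py pics/w8.png
```

```text
9.6833 [ 0.49139424 -0.11740426  0.06309294] [ 0.01703241  0.3744639  -0.4305815 ] 0.0688486841969675
```

View pics/w8.png

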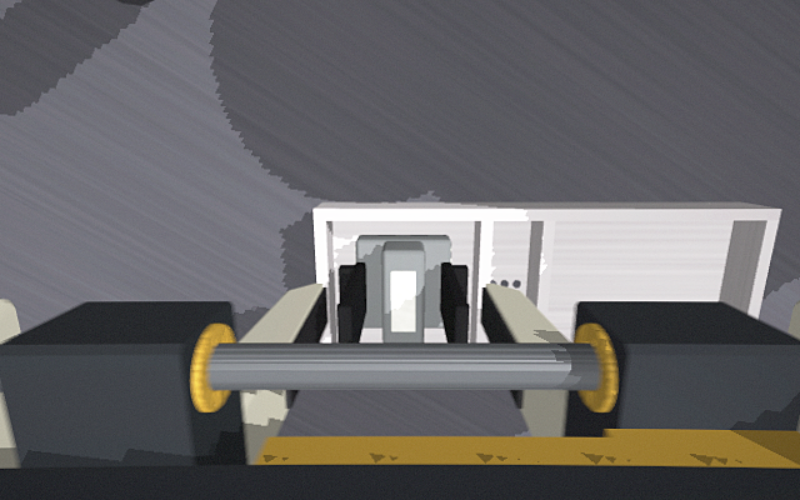

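```bash
python3 - <<'E'
from h import *
st=robot.read_state(); d=np.load("fit.npz")
A=R.from_euler("z",d["W"][2])*R.from_euler("y",-np.radians(28))*R.from_euler("y",np.pi)
print((A*R.from_rotvec(st["orientation"]).inv()).as_rotvec(), st["q"])
E
```

```text
[ 0.04396607 -0.50444941 -0.90609804] [-3.36085245e-01  4.45525748e-02  1.92427324e+00  7.07099076e-05
  1.17299388e+00 -2.45681689e+00]
```

drive_tool:
  increments:
    - [0, 0, 0, 0.6, 0, 0, 0]
    - [0, 0, 0, 1.8, 0, 0, 0]
    - [0, 0, 0, 3.0, 0, 0, 0]
    - [0, 0.2, -0.1, 4.2, 0.004, -0.05, -0.09]
    - [0, 0.8, -0.4, 5.2, 0.009, -0.1, -0.18]
    - [0, 1.4, -0.7, 5.8, 0.013, -0.151, -0.272]
    - [0, 2.0, -1.1, 6.2, 0.018, -0.202, -0.362]
    - [0, 2.6, -1.5, 6.3, 0.022, -0.252, -0.453]
    - [0, 3.2, -1.9, 6.3, 0.026, -0.303, -0.544]
    - [0, 3.8, -2.2, 6.3, 0.031, -0.353, -0.634]
    - [0, 4.3, -2.5, 6.3, 0.035, -0.404, -0.725]
    - [0, 4.6, -2.7, 6.3, 0.04, -0.454, -0.815]
    - [0, 4.8, -2.78, 6.3, 0.044, -0.504, -0.906]
    - [0, 4.8, -2.78, 6.3, 0.044, -0.504, -0.906]
    - [0, 4.8, -2.78, 6.3, 0.044, -0.504, -0.906]
    - [0, 4.8, -2.78, 6.3, 0.044, -0.504, -0.906]
    - [0, 4.8, -2.78, 6.3, 0.044, -0.504, -0.906]
    - [0, 4.8, -2.78, 6.3, 0.044, -0.504, -0.906]

```text
t: 11.18
tool_pos: [0.6117, -0.1872, 0.2213]
orientation: [0.494, 2.613, -0.124]
force: [0.1, 0.6, 0.4]
opening: 0.0931
```

```bash
python3 - <<'E'
from h import *
w=cam("wrist"); d=np.load("fit.npz"); p=d["W"]; st=robot.read_state(); print(st["t"],st["tool_pos"],st["q"][5],st["opening"])
A=(R.from_euler("z",p[2])*R.from_euler("y",-np.radians(28))).as_matrix(); m=np.array([p[0],p[1],.088])
L=[((0,255,255),np.array([m+A@[a*.042,b*.064,0] for a,b in [(1,1),(1,-1),(-1,-1),(-1,1)]]),True)]
for sy in (1,-1): L.append(((0,0,255),np.array([m+A@[x,sy*.030,z] for x,z in [(-.013,0),(-.013,.039),(.013,.039),(.013,.0)]]),True))
draw(w,"pics/w9.png",L,220,120,200,150,4)
s=cam("scene");  crop(s,"pics/s9z.png",260,150,100,110,6)
E
```

```text
11.2333 [ 0.61173243 -0.18719504  0.221266  ] -1.574759142182553 0.09273295983013084
```

View pics/w9.png

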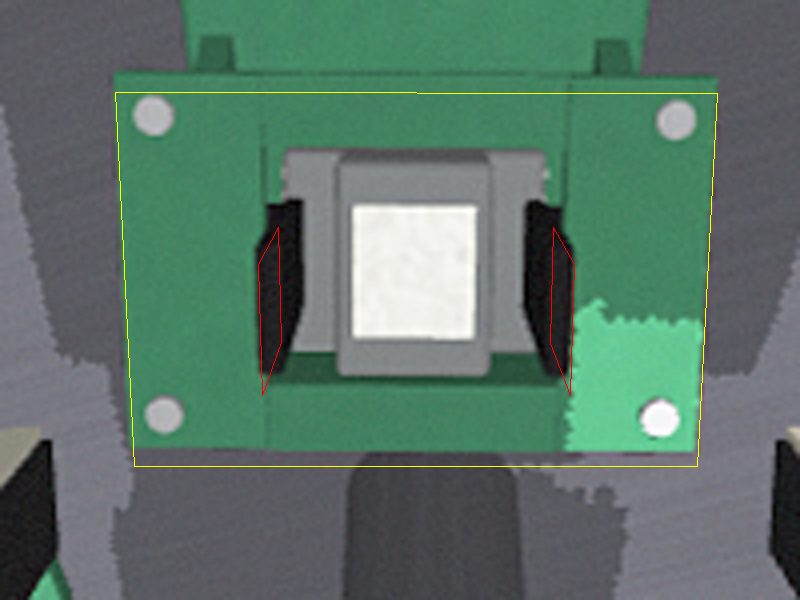

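View pics/s9z.png

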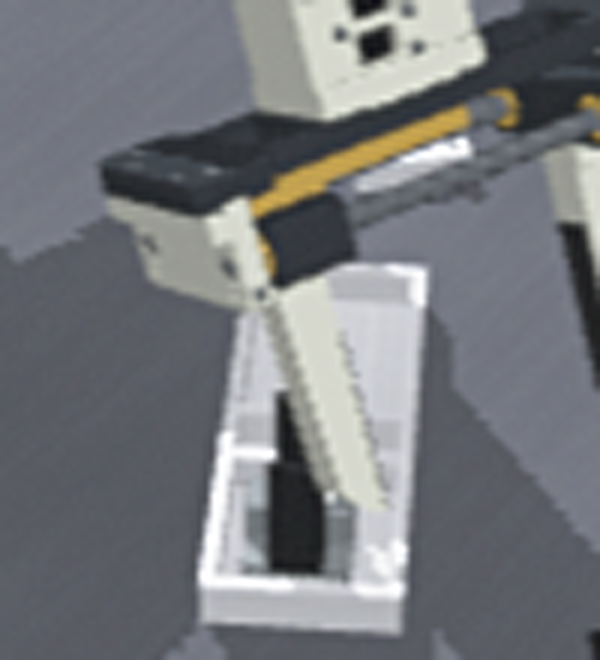

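```bash
python3 - <<'E'
from h import *
d=np.load("fit.npz"); p=d["W"]; st=robot.read_state()
A=(R.from_euler("z",p[2])*R.from_euler("y",-np.radians(28))).as_matrix(); m=np.array([p[0],p[1],.088])
g=m+A@[-.0035,-.0004,.024]; M=R.from_rotvec(st["orientation"]).as_matrix()
print((g+A[:,2]*.008-st["tool_pos"])/.025, A[:,2]*.08/.025, M.T@A[:,2])
E
```

```text
[ 1.93346561 -0.77065471 -4.26208667] [-1.39781989  0.55048334  2.8254323 ] [ 2.40673782e-04 -2.04814274e-04 -9.99999950e-01]
```

Approach straight, decelerating.

drive_tool:
  increments:
    - [0, 0.25, -0.1, -0.55, 0, 0, 0]
    - [0, 0.6, -0.24, -1.3, 0, 0, 0]
    - [0, 0.95, -0.38, -2.1, 0, 0, 0]
    - [0, 1.25, -0.5, -2.75, 0, 0, 0]
    - [0, 1.5, -0.6, -3.3, 0, 0, 0]
    - [0, 1.7, -0.68, -3.75, 0, 0, 0]
    - [0, 1.84, -0.74, -4.06, 0, 0, 0]
    - [0, 1.93, -0.77, -4.26, 0, 0, 0]
    - [0, 1.93, -0.77, -4.26, 0, 0, 0]
    - [0, 1.93, -0.77, -4.26, 0, 0, 0]
    - [0, 1.93, -0.77, -4.26, 0, 0, 0]

```text
t: 12.2
tool_pos: [0.6602, -0.2064, 0.1155]
orientation: [0.495, 2.611, -0.124]
force: [1.1, 0.3, -0.2]
opening: 0.0928
```

```bash
python3 look.py pics/w10.png pics/w10z.png 220 130 200 150 4
```

```text
12.25 [ 0.66029796 -0.20639543  0.11566993] [ 0.14900043 -0.17442594  0.40963718] 0.09284794206367132
```

View pics/w10z.png

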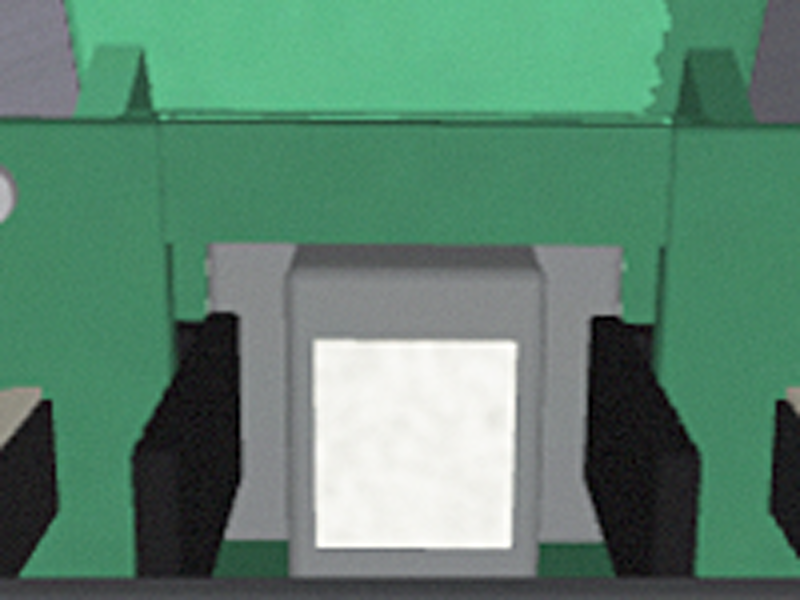

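drive_tool:
  increments:
    - [1, 0, 0, 0, 0, 0, 0]
    - [1, 0, 0, 0, 0, 0, 0]
    - [1, 0, 0, 0, 0, 0, 0]
    - [1, 0, 0, 0, 0, 0, 0]
    - [1, 0, 0, 0, 0, 0, 0]
    - [1, 0, 0, 0, 0, 0, 0]
    - [1, 0, 0, 0, 0, 0, 0]
    - [1, 0, 0, 0, 0, 0, 0]
    - [1, 0, 0, 0, 0, 0, 0]
    - [1, 0, 0, 0, 0, 0, 0]
  squeeze: 20

```text
t: 13.08
tool_pos: [0.6599, -0.2062, 0.1144]
orientation: [0.496, 2.612, -0.124]
force: [-1.4, 0.5, 1.1]
opening: 0.0453
```

drive_tool:
  increments:
    - [1, -0.09, 0.035, 0.18, 0, 0, 0]
    - [1, -0.26, 0.1, 0.53, 0, 0, 0]
    - [1, -0.44, 0.17, 0.88, 0, 0, 0]
    - [1, -0.61, 0.24, 1.24, 0, 0, 0]
    - [1, -0.79, 0.31, 1.59, 0, 0, 0]
    - [1, -0.96, 0.38, 1.94, 0, 0, 0]
    - [1, -1.14, 0.45, 2.3, 0, 0, 0]
    - [1, -1.31, 0.52, 2.65, 0, 0, 0]
    - [1, -1.49, 0.59, 3.0, 0, 0, 0]
    - [1, -1.57, 0.62, 3.18, 0, 0, 0]
    - [1, -1.57, 0.62, 3.18, 0, 0, 0]

```text
t: 14.0
tool_pos: [0.621, -0.1909, 0.196]
orientation: [0.495, 2.61, -0.125]
force: [-0.1, 0.3, -1.5]
opening: 0.0451
```

```bash
python3 look.py pics/w11.png; python3 - <<'E'
from h import *
s=cam("scene"); cv2.imwrite("pics/s11.png",s["image"][:,:,::-1])
st=robot.read_state(); d=np.load("fit.npz"); T=d["T"]
To=R.from_euler("z",T[2])*R.from_euler("y",np.pi); print("turn",(To*R.from_rotvec(st["orientation"]).inv()).as_rotvec())
Tz=np.array([.4376-.0037,-.0222+.0003,.004+.064+.008]); print("move",(Tz-st["tool_pos"])/.025)
E
```

```text
14.05 [ 0.62085869 -0.19084036  0.19499422] [-0.89342843  0.32209942 -0.7131322 ] 0.04514930164878535
turn [-0.04384344  0.50460421  0.90586152]
move [-7.4683972   6.75442231 -4.72291407]
```

View pics/s11.png

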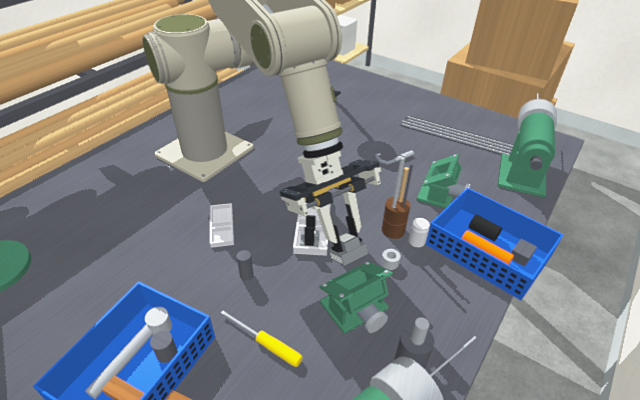

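View pics/w11.png

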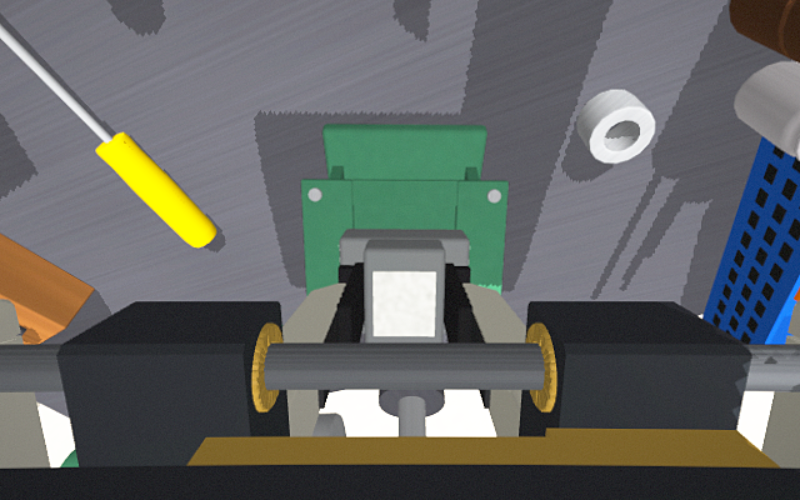

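drive_tool:
  increments:
    - [1, -0.3, 0.3, 0.4, -0.003, 0.036, 0.065]
    - [1, -0.9, 0.8, 0.7, -0.007, 0.08, 0.144]
    - [1, -1.5, 1.4, 0.8, -0.01, 0.12, 0.215]
    - [1, -2.1, 2.0, 0.8, -0.014, 0.16, 0.287]
    - [1, -2.8, 2.6, 0.8, -0.018, 0.202, 0.362]
    - [1, -3.5, 3.2, 0.8, -0.021, 0.245, 0.44]
    - [1, -4.2, 3.8, 0.8, -0.025, 0.29, 0.52]
    - [1, -4.9, 4.4, 0.6, -0.029, 0.333, 0.598]
    - [1, -5.5, 5.0, 0.3, -0.033, 0.376, 0.675]
    - [1, -6.1, 5.6, -0.1, -0.036, 0.419, 0.752]
    - [1, -6.6, 6.1, -0.5, -0.04, 0.461, 0.828]
    - [1, -7.0, 6.4, -0.9, -0.042, 0.488, 0.876]
    - [1, -7.3, 6.6, -1.3, -0.044, 0.505, 0.906]
    - [1, -7.47, 6.75, -1.56, -0.044, 0.505, 0.906]
    - [1, -7.47, 6.75, -1.56, -0.044, 0.505, 0.906]
    - [1, -7.47, 6.75, -1.56, -0.044, 0.505, 0.906]
    - [1, -7.47, 6.75, -1.56, -0.044, 0.505, 0.906]
    - [1, -7.47, 6.75, -1.56, -0.044, 0.505, 0.906]

```text
t: 15.6
tool_pos: [0.4346, -0.0225, 0.1557]
orientation: [-0.851, 3.023, -0.002]
force: [0.2, 0.1, -1.0]
opening: 0.0454
```

```bash
python3 look.py pics/w12.png; python3 - <<'E'
from h import *
st=robot.read_state(); d=np.load("fit.npz"); T=d["T"]
To=R.from_euler("z",T[2])*R.from_euler("y",np.pi); print("turn",(To*R.from_rotvec(st["orientation"]).inv()).as_rotvec(),st["q"][5])
Tz=np.array([.4376-.0037,-.0222+.0003,.004+.064+.008]); print("move",(Tz-st["tool_pos"])/.025)
E
```

```text
15.65 [ 0.43455549 -0.02244662  0.15569821] [-0.09349503 -0.06617878 -1.25597776] 0.04546734034323742
turn [0.00077622 0.00111595 0.00083238] -2.2887266634484074
move [-0.02621967  0.02186492 -3.18792843]
```

View pics/w12.png

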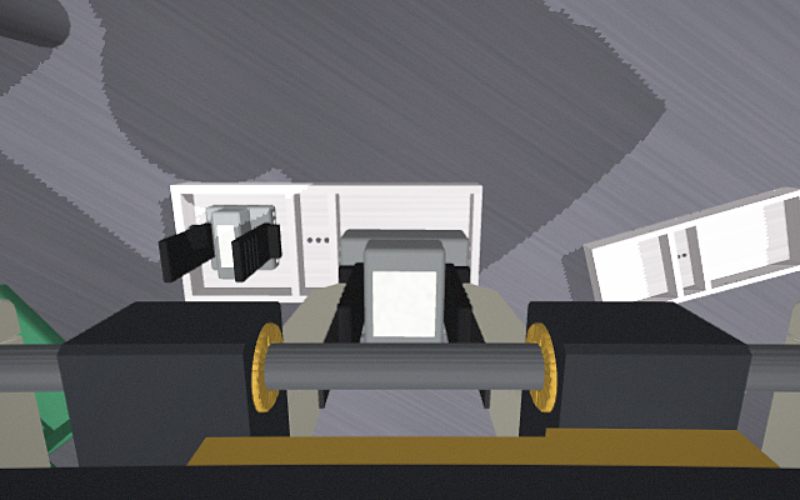

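drive_tool:
  increments:
    - [1, -0.01, 0.01, -0.3, 0, 0, 0]
    - [1, -0.03, 0.02, -0.8, 0, 0, 0]
    - [1, -0.03, 0.02, -1.3, 0, 0, 0]
    - [1, -0.03, 0.02, -1.8, 0, 0, 0]
    - [1, -0.03, 0.02, -2.25, 0, 0, 0]
    - [1, -0.03, 0.02, -2.6, 0, 0, 0]
    - [1, -0.03, 0.02, -2.85, 0, 0, 0]
    - [1, -0.03, 0.02, -3.0, 0, 0, 0]
    - [1, -0.03, 0.02, -3.1, 0, 0, 0]
    - [1, -0.03, 0.02, -3.1, 0, 0, 0]
    - [1, -0.03, 0.02, -3.1, 0, 0, 0]

```text
t: 16.57
tool_pos: [0.4334, -0.0215, 0.0777]
orientation: [0.853, -3.023, 0.001]
force: [0.4, 0.4, -2.2]
opening: 0.0452
```

```bash
python3 look.py pics/w13.png
```

```text
16.6167 [ 0.433494   -0.02155094  0.0779068 ] [-0.14241159 -0.30646836 -2.00279853] 0.04530394428852253
```

View pics/w13.png

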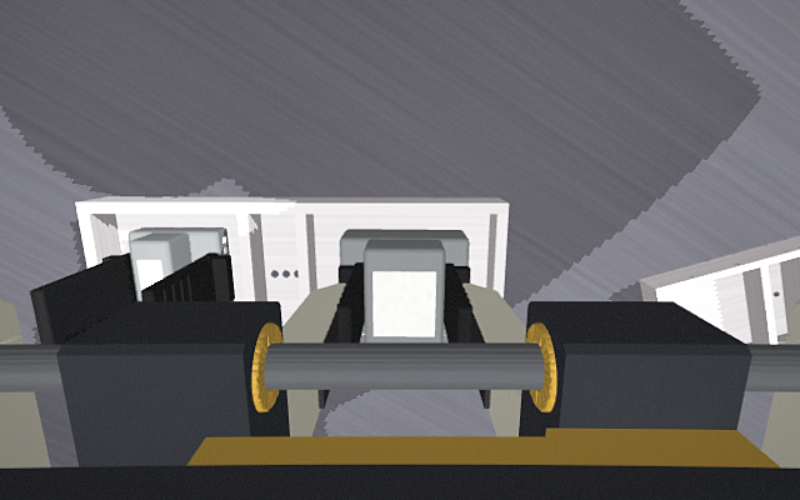

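drive_tool:
  increments:
    - [1, 0, 0, -0.04, 0, 0, 0]
    - [1, 0, 0, -0.08, 0, 0, 0]
    - [1, 0, 0, -0.1, 0, 0, 0]
    - [1, 0, 0, -0.1, 0, 0, 0]

```text
t: 16.95
tool_pos: [0.4331, -0.0215, 0.0749]
orientation: [0.853, -3.023, 0.0]
force: [0.5, 0.3, -0.5]
opening: 0.0453
```

drive_tool:
  increments:
    - [1, 0, 0, -0.02, 0, 0, 0]
    - [1, 0, 0, -0.04, 0, 0, 0]
    - [1, 0, 0, -0.04, 0, 0, 0]

```text
t: 17.2
tool_pos: [0.4333, -0.0215, 0.0743]
orientation: [0.853, -3.023, 0.001]
force: [-1.0, -1.5, 2.5]
opening: 0.0452
```

Contact (about 4 N unloaded). A touch more, then open.

drive_tool:
  increments:
    - [1, 0, 0, -0.02, 0, 0, 0]
    - [1, 0, 0, -0.03, 0, 0, 0]
    - [1, 0, 0, -0.03, 0, 0, 0]

```text
t: 17.45
tool_pos: [0.4334, -0.0216, 0.0742]
orientation: [0.853, -3.023, 0.001]
force: [-4.4, -0.3, 10.7]
opening: 0.0453
```

drive_tool:
  increments:
    - [0.85, 0, 0, 0.01, 0, 0, 0]
    - [0.6, 0, 0, 0.02, 0, 0, 0]
    - [0.4, 0, 0, 0.02, 0, 0, 0]
    - [0.2, 0, 0, 0.02, 0, 0, 0]
    - [0.1, 0, 0, 0.02, 0, 0, 0]
    - [0.1, 0, 0, 0.02, 0, 0, 0]
    - [0.1, 0, 0, 0.02, 0, 0, 0]
    - [0.1, 0, 0, 0.02, 0, 0, 0]

```text
t: 18.12
tool_pos: [0.4328, -0.0214, 0.0733]
orientation: [0.853, -3.022, -0.0]
force: [-0.1, -0.2, -0.3]
opening: 0.0802
```

```bash
python3 look.py pics/w14.png
```

```text
18.1667 [ 0.43282623 -0.02141775  0.07334033] [0.18545998 0.72426868 0.27342287] 0.08230231965811029
```

View pics/w14.png

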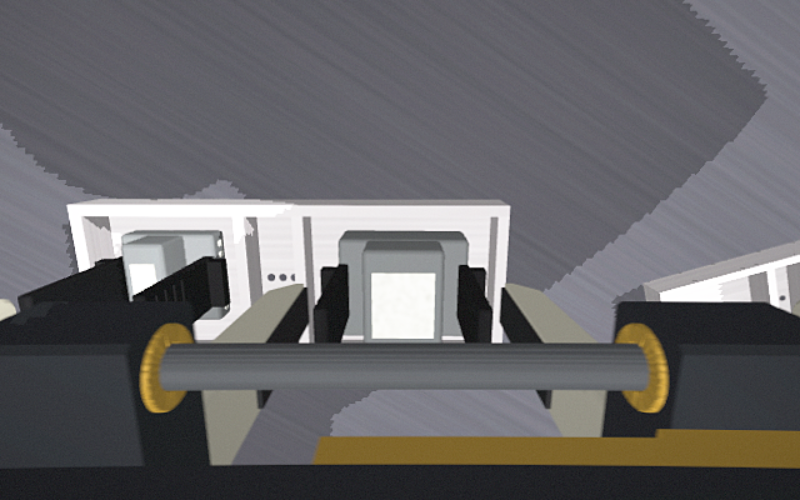

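Released with clearance on both sides. Straight up.

drive_tool:
  increments:
    - [0.1, 0, 0, 0.4, 0, 0, 0]
    - [0.1, 0, 0, 1.0, 0, 0, 0]
    - [0.1, 0, 0, 1.8, 0, 0, 0]
    - [0.1, 0, 0, 2.8, 0, 0, 0]
    - [0.1, 0, 0, 3.8, 0, 0, 0]
    - [0.1, 0, 0, 4.8, 0, 0, 0]
    - [0.1, -0.5, 0.5, 5.6, 0, 0, 0]
    - [0.1, -0.8, 1.5, 6, 0, 0, 0]
    - [0.1, -1, 2.5, 6, 0, 0, 0]
    - [0.1, -1, 3.5, 6, 0, 0, 0]
    - [0.1, -1, 4.5, 6, 0, 0, 0]
    - [0.1, -1, 5.5, 6, 0, 0, 0]
    - [0.1, -1, 6, 6, 0, 0, 0]
    - [0.1, -1, 6, 6, 0, 0, 0]
    - [0.1, -1, 6, 6, 0, 0, 0]
    - [0.1, -1, 6, 6, 0, 0, 0]

```text
t: 19.5
tool_pos: [0.4081, 0.128, 0.2239]
orientation: [0.853, -3.023, 0.001]
force: [-0.0, -0.0, 0.5]
opening: 0.0835
```

```bash
python3 - <<'E'
from h import *
s=cam("scene");t=cam("top"); cv2.imwrite("pics/s15.png",s["image"][:,:,::-1]); crop(s,"pics/s15z.png",270,150,100,110,5); cv2.imwrite("pics/t15.png",t["image"][:,:,::-1]); st=robot.read_state(); print(st["t"],st["tool_pos"],st["force"])
a=cv2.imread("pics/s15z.png"); b=cv2.resize(t["image"][160:270,260:400,::-1],None,fx=2,fy=2); cv2.imwrite("pics/c15.png",a)
# overlay expected cartridge axes
d=np.load("fit.npz"); T=d["T"]; A=R.from_euler("z",T[2]).as_matrix()
L=[]
for y,h,hb in ((.05,.079,.030),(-.061,.069,.022)):
    o=np.array([T[0],T[1],.004])+A@[-.002,y+.001,0]
    L+= [((255,0,255),np.array([o,o+[0,0,h]]),False)]+[((0,0,255),np.array([o+A@[x,sy*hb,h] for x in (-.013,.013)]),False) for sy in (1,-1)]
draw(s,"pics/s15o.png",L,270,150,100,110,5)
E
```

```text
19.6 [0.40815343 0.12765081 0.22379106] [-0.99894859 -0.57970401  0.38214242]
```

View pics/s15.png

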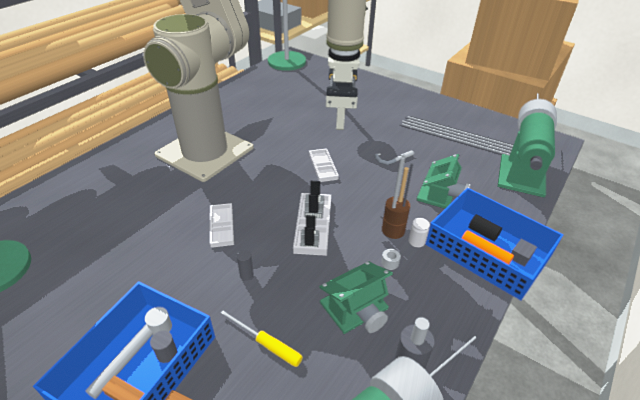

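View pics/s15o.png

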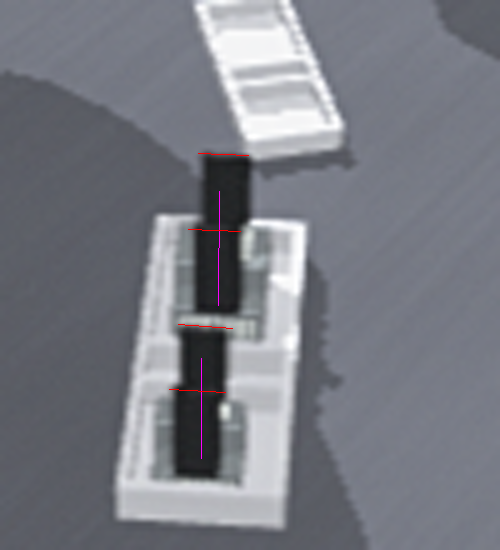

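View pics/t15.png

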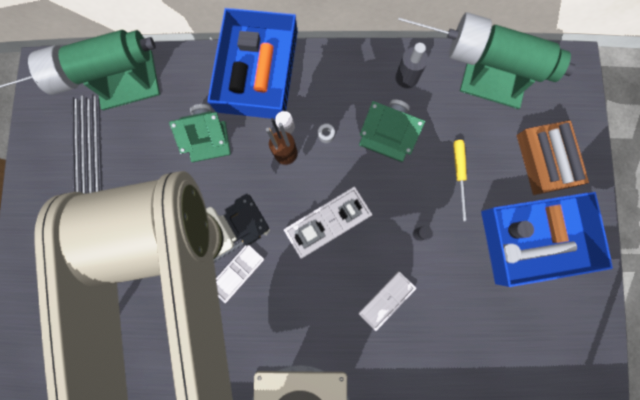

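Both cartridges stand upright in their compartments, matching the predicted tab tops. Both sockets are empty, and the bystanders sit at the same pixels as before. The robot is clear, so I'm handing in.

```bash
python3 -c "
from plant import robot
print(robot.close_job()); print(robot.read_state()['t'])"
```

```text
the job is handed in; nothing more can be done
None
the job is handed in; nothing more can be done
```

Both cartridges are in the wash tray. I did the narrow one first, then the wide one, and handed the job in at about 19.6 s of the 58 s allowed. The hand-in reports no verdict.

- **Removal:** I pinched each cartridge's tabs fully, with the finger opening down to about 29 mm on the narrow and 45 mm on the wide. I then drew each one 80–90 mm straight out along its axis.
- **Placing:** I lowered each one until the wrist force showed its foot on the compartment floor (about 9–11 N), opened the fingers and lifted straight away.
- **Final pictures:** The scene and top views show both cartridges upright in their own compartments, both sockets empty, and the visible bystanders where they started. The arm blocked the top camera's view of the micrometer. It looks unmoved in the scene view, which I judged by eye.
- **Disagreement:** The wrist camera put the plates and tray 3–4 mm away from where the top and scene cameras put them. I used compromise positions, and the result is well inside the 22 mm tolerance.

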